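Book in wood samples from a stack magazine

TASK

Draw every wood sample out of the magazine from the bottom, one at a time through the front gate (push the red pusher in to bring the bottom one out far enough to take; none may come out over the top), and lay each flat in an empty bay of the blue tray, one to a bay (one bay may already hold a sample). When all are in the tray, pick up the hand scanner, aim its nose squarely at the middle of the bar-code label from about 5 to 12 cm away and hold it steady for two seconds, then lay it back on the middle of its mat. Leave the other things on the desk alone.

Things in the scene. Friction and masses are not known exactly. Their poses are not given: they have to be found in the camera images.
- magazine: Fixed gravity-fed sample magazine: white side walls, clear front and back walls, open top, walls up to 72 mm above the desk, inside 94 mm (x) by 54 mm (y). Origin on the desk under the middle of the stack; samples leave towards its -x. The bottom sample rests 14 mm above the desk; when it is gone the rest drop 14 mm. A base plate 4 mm thick, 100 mm wide, spans x = -56 to +110 mm.
- gate (a point): Middle of the magazine's exit gate, 52 mm in front (-x) of its origin at rail height (14 mm above the desk), on the front wall's outer face. The gate is open from here up to 33 mm above the desk: only the bottom sample fits through. Samples slide on a rail 40 mm wide, narrower than they are, which ends 20 mm beyond the gate; front wall 66 mm wide over the side walls.
- pusher (a joint): Spring-return pusher of the magazine: 0 at rest, 0.040 m fully in. It slides along the magazine's -x; its low blade moves the bottom sample nearly as far, so that its front end stands about 30 mm out of the gate. Takes about 2 N at first, up to about 6 N. Let go, it springs back and the sample stays out.
- pusher_back (a point): Centre of the rear face (+x side) of the pusher's red upright push plate: 40 mm wide, 12 mm thick, top 62 mm above the desk. At rest 108 mm behind (+x of) the magazine's origin, 45 mm above the desk. Push it towards the magazine's -x.
- mat: Fixed black rubber scanner mat, 190 (x) x 80 (y) x 3 mm; origin on the desk under its centre.
- scanner: Grey bar-shaped hand scanner with a black nose and red window, 160 g, 156 mm long (x from -80 to +76 mm), 34 mm wide (nose 40 mm), 28 mm high; origin at the centre of its underside, z up. It reads straight along its +x axis, out of its nose. Lies on the mat at the start.
- scanner_nose (a point): Centre of the scanner's window, 77.5 mm ahead (+x) of the scanner's origin and 15 mm above its underside; axes as the scanner's.
- label_stand: Fixed stand with the tray's bar-code label, the label on its -x side; origin on the desk. Base 80 mm wide; plate 100 mm wide, 64 mm high, top edge 121 mm above the desk.
- label_mid (a point): Centre of the black-on-white bar-code label (90 x 54 mm), 90 mm above the desk; it faces the stand's -x side and leans back 0.3 rad, so a level scanner pointing along the stand's +x axis reads it well from 30 to 150 mm away.
- sample0: Pale 90 x 50 x 14 mm wooden sample plaque, 50 g, long side along its x axis, 50 mm side along y; origin at the centre of its underside, z up. Starts in the magazine at level 0 from the bottom.
- sample1: Mid-brown 90 x 50 x 14 mm wooden sample plaque, 50 g, long side along its x axis, 50 mm side along y; origin at the centre of its underside, z up. Starts in the magazine at level 1 from the bottom.
- sample2: Dark brown 90 x 50 x 14 mm wooden sample plaque, 50 g, long side along its x axis, 50 mm side along y; origin at the centre of its underside, z up. Starts in the magazine at level 2 from the bottom.
- sample3: Reddish 90 x 50 x 14 mm wooden sample plaque, 50 g, long side along its x axis, 50 mm side along y; origin at the centre of its underside, z up. Starts in the magazine at level 3 from the bottom, or is absent (then no pose).
- sample4: Speckled tan 90 x 50 x 14 mm wooden sample plaque, 50 g, long side along its x axis, 50 mm side along y; origin at the centre of its underside, z up. Starts already lying in bay 1 of the tray, or is absent (then no pose).
- bay0 (a point): Centre of the floor of bay 0 of the fixed blue tray (308 x 112 mm, four bays in a row along x, pitch 76 mm), 4 mm above the desk; x along the row. The bay is 72 mm along x by 104 mm along y inside, rim and dividers rise 5 mm above its floor; a sample lies in it with its long side along y.
- bay1 (a point): Centre of the floor of bay 1 of the fixed blue tray (308 x 112 mm, four bays in a row along x, pitch 76 mm), 4 mm above the desk; x along the row. The bay is 72 mm along x by 104 mm along y inside, rim and dividers rise 5 mm above its floor; a sample lies in it with its long side along y.
- bay2 (a point): Centre of the floor of bay 2 of the fixed blue tray (308 x 112 mm, four bays in a row along x, pitch 76 mm), 4 mm above the desk; x along the row. The bay is 72 mm along x by 104 mm along y inside, rim and dividers rise 5 mm above its floor; a sample lies in it with its long side along y.
- bay3 (a point): Centre of the floor of bay 3 of the fixed blue tray (308 x 112 mm, four bays in a row along x, pitch 76 mm), 4 mm above the desk; x along the row. The bay is 72 mm along x by 104 mm along y inside, rim and dividers rise 5 mm above its floor; a sample lies in it with its long side along y.
- log_slice: Wooden log slice, 110 mm across, 26 mm high; bystander, to be left alone. Origin at the centre of its underside.
- branch_slice: Small branch slice, 64 mm across, 22 mm high; bystander, to be left alone. Origin at the centre of its underside.
- jar: Amber glass jar, 54 mm across, 75 mm high; bystander, to be left alone. Origin at the centre of its underside.
- loupe: Black loupe, 40 mm across, 34 mm high; bystander, to be left alone. Origin at the centre of its underside.
- notebook: Blue notebook, 100 x 150 x 12 mm; bystander, to be left alone. Origin at the centre of its underside.
- caliper: Steel caliper, 150 mm long, 12 mm high; bystander, to be left alone. Origin at the centre of its underside.

How it is judged:
On the way, in this order (a step that is already met when the one before it is completed fails the run):
1. every sample lies flat in a bay of the tray, let go (((x of sample0 in the frame of bay0 between -0.014 and 0.014 m and y of sample0 in the frame of bay0 between -0.011 and 0.011 m and z of sample0 in the frame of bay0 between -0.004 and 0.005 m) or (x of sample0 in the frame of bay1 between -0.014 and 0.014 m and y of sample0 in the frame of bay1 between -0.011 and 0.011 m and z of sample0 in the frame of bay1 between -0.004 and 0.005 m) or (x of sample0 in the frame of bay2 between -0.014 and 0.014 m and y of sample0 in the frame of bay2 between -0.011 and 0.011 m and z of sample0 in the frame of bay2 between -0.004 and 0.005 m) or (x of sample0 in the frame of bay3 between -0.014 and 0.014 m and y of sample0 in the frame of bay3 between -0.011 and 0.011 m and z of sample0 in the frame of bay3 between -0.004 and 0.005 m)) and angle between each of sample0, sample1, sample2, sample3, sample4's own z axis and vertical below 0.1 rad and linear speed of each of sample0, sample1, sample2, sample3, sample4 below 0.03 m/s and ((x of sample1 in the frame of bay0 between -0.014 and 0.014 m and y of sample1 in the frame of bay0 between -0.011 and 0.011 m and z of sample1 in the frame of bay0 between -0.004 and 0.005 m) or (x of sample1 in the frame of bay1 between -0.014 and 0.014 m and y of sample1 in the frame of bay1 between -0.011 and 0.011 m and z of sample1 in the frame of bay1 between -0.004 and 0.005 m) or (x of sample1 in the frame of bay2 between -0.014 and 0.014 m and y of sample1 in the frame of bay2 between -0.011 and 0.011 m and z of sample1 in the frame of bay2 between -0.004 and 0.005 m) or (x of sample1 in the frame of bay3 between -0.014 and 0.014 m and y of sample1 in the frame of bay3 between -0.011 and 0.011 m and z of sample1 in the frame of bay3 between -0.004 and 0.005 m)) and ((x of sample2 in the frame of bay0 between -0.014 and 0.014 m and y of sample2 in the frame of bay0 between -0.011 and 0.011 m and z of sample2 in the frame of bay0 between -0.004 and 0.005 m) or (x of sample2 in the frame of bay1 between -0.014 and 0.014 m and y of sample2 in the frame of bay1 between -0.011 and 0.011 m and z of sample2 in the frame of bay1 between -0.004 and 0.005 m) or (x of sample2 in the frame of bay2 between -0.014 and 0.014 m and y of sample2 in the frame of bay2 between -0.011 and 0.011 m and z of sample2 in the frame of bay2 between -0.004 and 0.005 m) or (x of sample2 in the frame of bay3 between -0.014 and 0.014 m and y of sample2 in the frame of bay3 between -0.011 and 0.011 m and z of sample2 in the frame of bay3 between -0.004 and 0.005 m)) and ((x of sample3 in the frame of bay0 between -0.014 and 0.014 m and y of sample3 in the frame of bay0 between -0.011 and 0.011 m and z of sample3 in the frame of bay0 between -0.004 and 0.005 m) or (x of sample3 in the frame of bay1 between -0.014 and 0.014 m and y of sample3 in the frame of bay1 between -0.011 and 0.011 m and z of sample3 in the frame of bay1 between -0.004 and 0.005 m) or (x of sample3 in the frame of bay2 between -0.014 and 0.014 m and y of sample3 in the frame of bay2 between -0.011 and 0.011 m and z of sample3 in the frame of bay2 between -0.004 and 0.005 m) or (x of sample3 in the frame of bay3 between -0.014 and 0.014 m and y of sample3 in the frame of bay3 between -0.011 and 0.011 m and z of sample3 in the frame of bay3 between -0.004 and 0.005 m)) and ((x of sample4 in the frame of bay0 between -0.014 and 0.014 m and y of sample4 in the frame of bay0 between -0.011 and 0.011 m and z of sample4 in the frame of bay0 between -0.004 and 0.005 m) or (x of sample4 in the frame of bay1 between -0.014 and 0.014 m and y of sample4 in the frame of bay1 between -0.011 and 0.011 m and z of sample4 in the frame of bay1 between -0.004 and 0.005 m) or (x of sample4 in the frame of bay2 between -0.014 and 0.014 m and y of sample4 in the frame of bay2 between -0.011 and 0.011 m and z of sample4 in the frame of bay2 between -0.004 and 0.005 m) or (x of sample4 in the frame of bay3 between -0.014 and 0.014 m and y of sample4 in the frame of bay3 between -0.011 and 0.011 m and z of sample4 in the frame of bay3 between -0.004 and 0.005 m)) and contact force between each of sample0, sample1, sample2, sample3, sample4 and the fingers below 0.1 N), for 0.3 s.
2. the scanner is held steady for a second, aimed at the middle of the label (x of label_mid in the frame of scanner_nose between 0.03 and 0.15 m and y of label_mid in the frame of scanner_nose between -0.02 and 0.02 m and z of label_mid in the frame of scanner_nose between -0.016 and 0.016 m and x of scanner_nose in the frame of label_stand below -0.02 m and angle between the x axis of scanner and the x axis of label_stand, either way round below 0.4 rad and linear speed of scanner below 0.02 m/s and angular speed of scanner below 0.15 rad/s), for 1 s.
At the end, for the whole second after the job is handed in: Every sample that was present lies flat (within 0.1 rad) and at rest in a bay of its own, its centre within 14 mm (along the row) and 11 mm (across it) of the bay's centre; the scanner lies at rest on its mat, its origin within 45 mm of the mat's centre (((x of sample0 in the frame of bay0 between -0.014 and 0.014 m and y of sample0 in the frame of bay0 between -0.011 and 0.011 m and z of sample0 in the frame of bay0 between -0.004 and 0.005 m) or (x of sample0 in the frame of bay1 between -0.014 and 0.014 m and y of sample0 in the frame of bay1 between -0.011 and 0.011 m and z of sample0 in the frame of bay1 between -0.004 and 0.005 m) or (x of sample0 in the frame of bay2 between -0.014 and 0.014 m and y of sample0 in the frame of bay2 between -0.011 and 0.011 m and z of sample0 in the frame of bay2 between -0.004 and 0.005 m) or (x of sample0 in the frame of bay3 between -0.014 and 0.014 m and y of sample0 in the frame of bay3 between -0.011 and 0.011 m and z of sample0 in the frame of bay3 between -0.004 and 0.005 m)) and angle between each of sample0, sample1, sample2, sample3, sample4's own z axis and vertical below 0.1 rad and linear speed of each of sample0, sample1, sample2, sample3, sample4 below 0.03 m/s and ((x of sample1 in the frame of bay0 between -0.014 and 0.014 m and y of sample1 in the frame of bay0 between -0.011 and 0.011 m and z of sample1 in the frame of bay0 between -0.004 and 0.005 m) or (x of sample1 in the frame of bay1 between -0.014 and 0.014 m and y of sample1 in the frame of bay1 between -0.011 and 0.011 m and z of sample1 in the frame of bay1 between -0.004 and 0.005 m) or (x of sample1 in the frame of bay2 between -0.014 and 0.014 m and y of sample1 in the frame of bay2 between -0.011 and 0.011 m and z of sample1 in the frame of bay2 between -0.004 and 0.005 m) or (x of sample1 in the frame of bay3 between -0.014 and 0.014 m and y of sample1 in the frame of bay3 between -0.011 and 0.011 m and z of sample1 in the frame of bay3 between -0.004 and 0.005 m)) and ((x of sample2 in the frame of bay0 between -0.014 and 0.014 m and y of sample2 in the frame of bay0 between -0.011 and 0.011 m and z of sample2 in the frame of bay0 between -0.004 and 0.005 m) or (x of sample2 in the frame of bay1 between -0.014 and 0.014 m and y of sample2 in the frame of bay1 between -0.011 and 0.011 m and z of sample2 in the frame of bay1 between -0.004 and 0.005 m) or (x of sample2 in the frame of bay2 between -0.014 and 0.014 m and y of sample2 in the frame of bay2 between -0.011 and 0.011 m and z of sample2 in the frame of bay2 between -0.004 and 0.005 m) or (x of sample2 in the frame of bay3 between -0.014 and 0.014 m and y of sample2 in the frame of bay3 between -0.011 and 0.011 m and z of sample2 in the frame of bay3 between -0.004 and 0.005 m)) and ((x of sample3 in the frame of bay0 between -0.014 and 0.014 m and y of sample3 in the frame of bay0 between -0.011 and 0.011 m and z of sample3 in the frame of bay0 between -0.004 and 0.005 m) or (x of sample3 in the frame of bay1 between -0.014 and 0.014 m and y of sample3 in the frame of bay1 between -0.011 and 0.011 m and z of sample3 in the frame of bay1 between -0.004 and 0.005 m) or (x of sample3 in the frame of bay2 between -0.014 and 0.014 m and y of sample3 in the frame of bay2 between -0.011 and 0.011 m and z of sample3 in the frame of bay2 between -0.004 and 0.005 m) or (x of sample3 in the frame of bay3 between -0.014 and 0.014 m and y of sample3 in the frame of bay3 between -0.011 and 0.011 m and z of sample3 in the frame of bay3 between -0.004 and 0.005 m)) and ((x of sample4 in the frame of bay0 between -0.014 and 0.014 m and y of sample4 in the frame of bay0 between -0.011 and 0.011 m and z of sample4 in the frame of bay0 between -0.004 and 0.005 m) or (x of sample4 in the frame of bay1 between -0.014 and 0.014 m and y of sample4 in the frame of bay1 between -0.011 and 0.011 m and z of sample4 in the frame of bay1 between -0.004 and 0.005 m) or (x of sample4 in the frame of bay2 between -0.014 and 0.014 m and y of sample4 in the frame of bay2 between -0.011 and 0.011 m and z of sample4 in the frame of bay2 between -0.004 and 0.005 m) or (x of sample4 in the frame of bay3 between -0.014 and 0.014 m and y of sample4 in the frame of bay3 between -0.011 and 0.011 m and z of sample4 in the frame of bay3 between -0.004 and 0.005 m)) and horizontal distance between scanner and mat below 0.045 m and height (world z) of scanner below 0.03 m and linear speed of scanner below 0.02 m/s); the robot touches nothing.
It fails at once if a sample comes up out of the magazine's open top ((x of sample0 in the frame of magazine between -0.04 and 0.04 m and y of sample0 in the frame of magazine between -0.025 and 0.025 m and z of sample0 in the frame of magazine between 0.074 and 0.095 m) or (x of sample1 in the frame of magazine between -0.04 and 0.04 m and y of sample1 in the frame of magazine between -0.025 and 0.025 m and z of sample1 in the frame of magazine between 0.074 and 0.095 m) or (x of sample2 in the frame of magazine between -0.04 and 0.04 m and y of sample2 in the frame of magazine between -0.025 and 0.025 m and z of sample2 in the frame of magazine between 0.074 and 0.095 m) or (x of sample3 in the frame of magazine between -0.04 and 0.04 m and y of sample3 in the frame of magazine between -0.025 and 0.025 m and z of sample3 in the frame of magazine between 0.074 and 0.095 m) or (x of sample4 in the frame of magazine between -0.04 and 0.04 m and y of sample4 in the frame of magazine between -0.025 and 0.025 m and z of sample4 in the frame of magazine between 0.074 and 0.095 m)).
It fails at once if a bystander is shifted by more than 3 cm (distance of any of log_slice, branch_slice, jar, loupe, notebook, caliper from where it was at the start of the episode above 0.03 m).
Of sample3, sample4 only 1 to 1 are there at a start; the rules pass over those that are not, and their reading is None.
At some moment in a run one of scanner may be knocked a few centimetres aside while the robot is not near it.
Once in a run the grip may slacken for a moment while it holds something.
It also fails if it takes over 208 s, if anything falls off the work surface, if the arm or the gripper's body presses on something with over 40 N, if the wrist force passes 120 N, or if a joint passes its speed limit or range.

ROBOT

A 7-joint arm with a two-finger parallel gripper is mounted at the origin on the work surface. World frame = base frame: x ahead of the robot, y to its left, z up, the work surface at z = 0. Lengths are in m, angles in rad, forces in N, time in s.
With the tool pointing down it reaches from about 0.425 to 0.925 m from the base axis. Payload 6.8 kg.
Tool frame: the origin (TCP) lies on the centre line of the jaws, within the pads' length; the fingertips stand 14 mm ahead of it and the grasp point (between the pads) lies 5 mm behind it (ctrl.nose_length is the distance from the TCP to the fingertips, in m); z points along the fingers, y is the line along which they close (so a half turn about z gives the same grasp; the last joint's range is limited). The gripper opens to 85 mm and grips with 20 to 120 N. Pads are 22 mm wide; open, the fingers measure 114 mm over their backs; the gripper's body (76 mm by 85 mm) begins 54 mm behind the grasp point. The pads swing forward as they close: fully open they stand 13 mm farther back than shut.
Start: joints at [-1.366, 0.477, 0.022, 1.555, -0.011, 1.109, -0.083], TCP at [0.208, 0.642, 0.222] pointing down, gripper open.
Joint ranges: [-2.96, 2.96], [-0.34, 2.1], [-1.41, 1.46], [0.24, 2.44], [-1.37, 4.51], [0.17, 1.92], [-2.96, 2.96]. Speed limits (rad/s): [2.39, 2.39, 3.14, 3.14, 3.14, 3.14, 3.14].

INTERFACE

Orientations are given as a unit quaternion [x, y, z, w].
In Python, from rig import readout, viewer, job, ctrl gives the robot as it stands.
- The arm moves only by the tool drive_tool, never from a script. Its argument "motion" is a list of rows, each an object of numbers: "tx", "ty", "tz": the shift along the tool's x, y, z in m; "wx", "wy", "wz": the turn, a rotation vector about the tool's x, y, z in degrees; "fingers": the finger opening in m, from 0 to 0.0854. A call has 1 to 20 rows; each row shifts and turns the commanded pose from where the row before left it, along the tool's axes as they then stand; what a row does not reach is not made up. A row lasts 1/10 s, in which the tool goes at most 50 mm and 8.59 degrees, less where a joint would pass 70% of its speed; a pose out of reach is approached as far as the arm can. A call is refused whole if a number of a shift passes 0.05 or a number of a turn 8.59, either way. A call with a gripper value outside its range is refused whole. The fingers move at their own pace and stop on an object; "newtons" is the grip in N (left out, the last holds). Time passes only in rows, so rows that do not move let the fingers close. It gives the time, the measured TCP pose, the force, the opening and the grip force at its end, in the units of the state.
- readout.get_state(): the state, without advancing time (a new reading comes with each control period).
- viewer.grab_frame(name): name is "scene" or "top" or "wrist"; returns (picture, depth): 420x560x3 uint8, red, green, blue; 420x560 float32, m along the optical axis (not along the pixel's ray), 0 where there is no reading.
- viewer.camera_model(name): a dict with "intrinsics" (3x3 intrinsics, pixels), "R" (3x3) and "t" (3): a world point X has camera coordinates R X + t. Camera axes: x right, y down, z forward; pixel columns grow to the right and rows downward; lengths in m; the calibration is good to about 2 mm. The wrist camera is an equidistant fisheye: a pixel r from the principal point sees the ray r / f radians off the axis. A picture is of the moment at which its call begins: read the wrist's pose just before it. camera_model takes no time and is no camera call; for the wrist camera it gives the pose at the moment of the call.
- job.sign_off(): hands the job in; it is judged then, once.
The state is a dict: "clock": time; "joints": joint angles; "dq": joint speeds; "tau": joint torques, N m; "ee_pos": TCP position; "ee_rot": TCP orientation; "ft_force": force on the tool from outside, world axes, zero at the start; "torque": the same for the moment, N m; "opening": finger opening in m; "gripper_force": force on a finger pad.
Only numpy, scipy, OpenCV 4.12 (cv2) and the standard library are available. Lean on these libraries where they do the work, as an engineer would, in place of code of your own. Each camera call takes 0.05 s, during which the arm holds its last target. There are 200 camera calls.

## Working session

There is one attempt and no reset: what is moved stays moved. The work goes in short steps, Python scripts to look and compute and a tool call to move; the robot and the scene stay as the last step left them, time stands still between calls to the robot, and variables do not carry over. Pictures are saved under pics/ and viewed, at most 14 in all, crops included, and the job is handed in when it is done.

Besides the shell and the picture viewer there is one more tool, called after "Request:" by a JSON object that holds its "name" and its "arguments", one argument or row to a line. drive_tool: Moves the arm, as the interface text tells. Its arguments: {"type":"object","properties":{"motion":{"type":"array","items":{"type":"object","properties":{"tx":{"type":"number"},"ty":{"type":"number"},"tz":{"type":"number"},"wx":{"type":"number"},"wy":{"type":"number"},"wz":{"type":"number"},"fingers":{"type":"number"}}}},"newtons":{"type":"number"}},"required":["motion"]}

```bash
mkdir -p pics; ls; cat > h.py <<'E'
import numpy as np, cv2
from rig import readout, viewer, job, ctrl
def grab(name,fn=None):
    m=viewer.camera_model(name); p,d=viewer.grab_frame(name)
    if fn: cv2.imwrite('pics/'+fn,p[:,:,::-1])
    return p,d,m
def world(m,u,v,z):
    "static camera pixel -> world at height z"
    K,R,t=[np.array(m[k]) for k in('intrinsics','R','t')]
    r=R.T@np.linalg.solve(K,[u,v,1.]); c=-R.T@t
    return c+r*(z-c[2])/r[2]
def wd(m,d,u,v):
    K,R,t=[np.array(m[k]) for k in('intrinsics','R','t')]
    return R.T@(np.linalg.solve(K,[u,v,1.])*d[int(v),int(u)]-t)
E
python3 - <<'E'
from h import *
for n in('scene','top'):
    p,d,m=grab(n,n+'0.png'); np.savez(n+'0.npz',p=p,d=d,**m); print(n,m)
print(readout.get_state(), ctrl.nose_length)
E
```

```text
pics
scene {'intrinsics': array([[409.00676559,   0.        , 277.66693087],
       [  0.        , 409.00676559, 207.26905843],
       [  0.        ,   0.        ,   1.        ]]), 'R': array([[ 0.2557949 ,  0.96661248,  0.01514197],
       [ 0.56639989, -0.13715659, -0.81263721],
       [-0.78342845,  0.21644486, -0.58257316]]), 't': array([-0.09705369, -0.26702544,  1.44578804])}
top {'intrinsics': array([[392.3771408 ,   0.        , 282.54524916],
       [  0.        , 392.3771408 , 208.10851035],
       [  0.        ,   0.        ,   1.        ]]), 'R': array([[-1.98402326e-02, -9.99803102e-01,  3.51179136e-04],
       [-9.95135207e-01,  1.97136976e-02, -9.65261125e-02],
       [ 9.65001836e-02, -2.26457124e-03, -9.95330391e-01]]), 't': array([-0.0434301 ,  0.57947285,  1.08599722])}
{'clock': 0.1, 'joints': array([-1.36610413,  0.47770385,  0.02234434,  1.55635949, -0.01151965,
        1.10928144, -0.08309456]), 'dq': array([-0.00081075, -0.00296148,  0.0004778 , -0.00224451,  0.00057204,
       -0.00069567, -0.0008228 ]), 'tau': array([ 3.67274435e-03, -5.97761142e+01,  1.61301412e+00, -2.81956297e+01,
        1.27311173e-02,  4.93388419e-03,  9.35953267e-06]), 'ee_pos': array([0.20754712, 0.64172473, 0.22132916]), 'ee_rot': array([ 1.55751784e-01,  9.87795891e-01, -8.08502541e-04, -7.64728975e-05]), 'ft_force': array([ 0.59013672, -0.4423346 , -0.97340003]), 'torque': array([ 0.00586638, -0.00761337, -0.03582443]), 'gripper_force': 0.0, 'opening': 0.08534964670306157} 0.014
```

View pics/scene0.png

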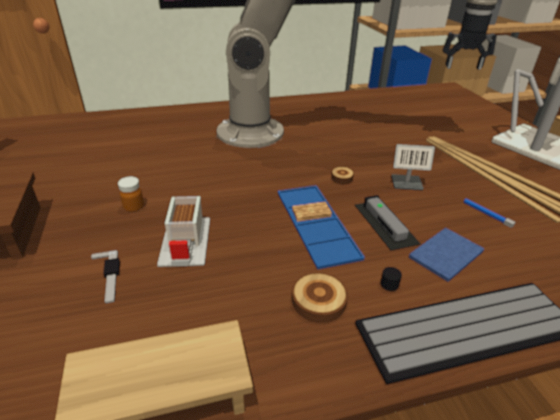

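```bash
python3 -c "
import cv2
p=cv2.imread('pics/top0.png'); cv2.imwrite('pics/top0b.png',cv2.resize(p,(800,600),interpolation=cv2.INTER_CUBIC))"
```

```text
(no output)
```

View pics/top0b.png

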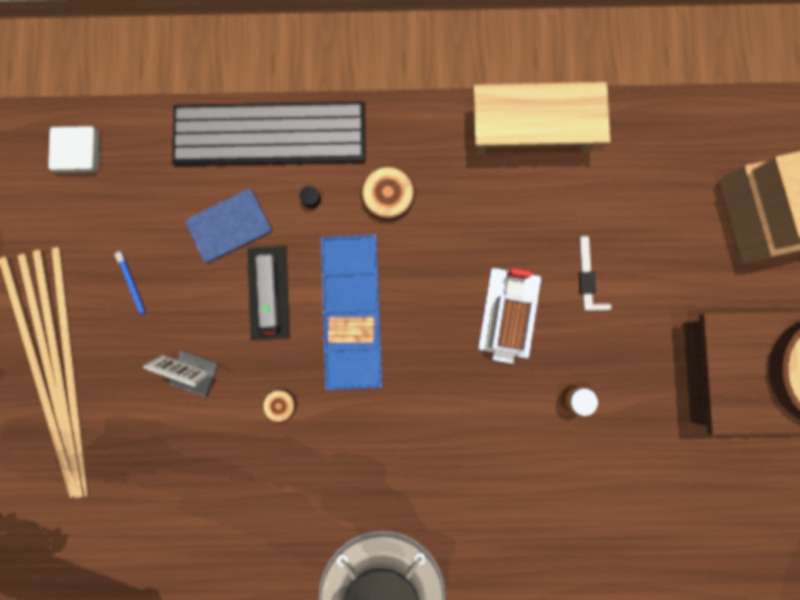

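The scene shows the magazine (white, red pusher at far +x side), the tray with a speckled sample in the second bay from the robot, and the scanner on its mat with the nose towards the robot. The label stand is near (180,370) in the 800-px top view. sample4 is present, so three samples are in the magazine.

```bash
python3 - <<'E'
from h import *
z=np.load('top0.npz'); p=z['p']; d=z['d']
c=p[160:280,95:395]; c1=np.vstack([cv2.resize(p[160:280,320:400],(400,600),interpolation=cv2.INTER_CUBIC)])
c2=cv2.resize(p[160:280,95:95+80],(0,0),fx=5,fy=5,interpolation=cv2.INTER_CUBIC)
cv2.imwrite('pics/c1.png',np.hstack([c2,c1])[:,:,::-1])
hsv=cv2.cvtColor(p,cv2.COLOR_RGB2HSV)
m={k:z[k] for k in('intrinsics','R','t')}
b=cv2.inRange(hsv,(100,140,60),(125,255,255)); b[:,:200]=0;b[:,290:]=0
b=cv2.morphologyEx(b,cv2.MORPH_CLOSE,np.ones((25,3)))
r=cv2.minAreaRect(cv2.findNonZero(b)); print('tray',r,[world(m,*q,.009).round(4) for q in cv2.boxPoints(r)])
dk=(p.max(2)<55).astype(np.uint8); dk[:,:165]=0;dk[:,210:]=0;dk[:165]=0;dk[245:]=0
g=cv2.morphologyEx(dk,cv2.MORPH_CLOSE,np.ones((25,25)));r=cv2.minAreaRect(cv2.findNonZero(g)); print('mat',r,[world(m,*q,.003).round(4) for q in cv2.boxPoints(r)])
yel=cv2.inRange(hsv,(8,60,150),(30,255,255)); yel[:,:225]=0;yel[:,268:]=0;yel[:210]=0;yel[260:]=0
r=cv2.minAreaRect(cv2.findNonZero(yel)); print('s4',r,[world(m,*q,.018).round(4) for q in cv2.boxPoints(r)])
E
```

```text
tray ((245.34141540527344, 218.40200805664062), (104.28285217285156, 37.18479537963867), 88.02507019042969) [array([0.7043, 0.1106, 0.009 ]), array([0.706 , 0.0022, 0.009 ]), array([ 0.4048, -0.0036,  0.009 ]), array([0.4033, 0.1021, 0.009 ])]
mat ((187.7514190673828, 204.9116973876953), (62.06993865966797, 24.902427673339844), 87.75425720214844) [array([0.6864, 0.2605, 0.003 ]), array([0.6878, 0.1877, 0.003 ]), array([0.5064, 0.1805, 0.003 ]), array([0.505 , 0.2522, 0.003 ])]
s4 ((245.5, 230.5), (17.0, 31.0), 90.0) [array([0.5426, 0.0958, 0.018 ]), array([0.5409, 0.0074, 0.018 ]), array([0.4925, 0.0081, 0.018 ]), array([0.4942, 0.0962, 0.018 ])]
```

View pics/c1.png

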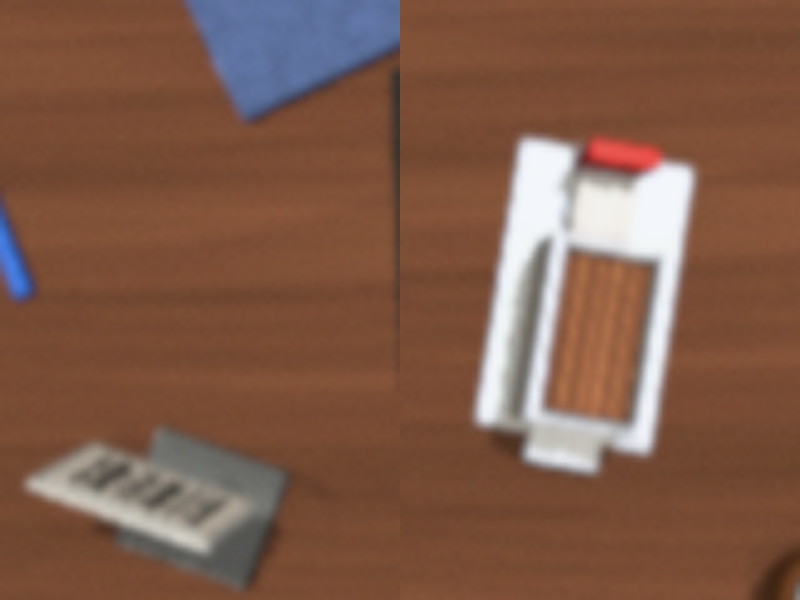

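The crop shows the base-plate corners (right half), the red plate at the far end, the rail end at (565,460), and the label facing up-right in the image, towards +x and −y.

```bash
python3 - <<'E'
from h import *
z=np.load('top0.npz'); d=z['d']
m={k:z[k] for k in('intrinsics','R','t')}
R=lambda L,zz:np.array([world(m,320+(x-400)/5-.4,160+y/5-.4,zz)[:2] for x,y in L])
L=lambda L,zz:np.array([world(m,95+x/5-.4,160+y/5-.4,zz)[:2] for x,y in L])
q=R([(520,138),(693,165),(655,453),(477,425)],.004)
print(q.round(4)); f=(q[0]+q[1])/2; n=(q[2]+q[3])/2; a=f-n
print('len',np.linalg.norm(a),np.linalg.norm(q[0]-q[1]),'ang',np.degrees(np.arctan2(a[1],a[0])), 'wid ang',np.degrees(np.arctan2(*(q[0]-q[1])[::-1])))
ax=a/np.linalg.norm(a); print('origin',(f+n)/2-ax*.027,ax)
print('red top',R([(590,152),(660,162),(655,170),(585,165)],.062)); print('rail end mid',R([(560,468)],.014))
print('stack top z',[wd(m,d,320+(600-400)/5,160+330/5).round(4)])
b=L([(155,428),(287,470),(245,588),(120,545)],.004); print('stand base',b.round(4),b.mean(0))
t=L([(25,490),(210,552)],.121); print('top edge',t.round(4),np.linalg.norm(t[0]-t[1]))
t=L([(100,443),(255,495)],.060); print('bot edge',t.round(4),np.linalg.norm(t[0]-t[1]))
t=L([(148,495)],.09);print('label mid',t)
E
```

```text
[[ 0.6385 -0.2342]
 [ 0.6207 -0.3344]
 [ 0.4544 -0.3053]
 [ 0.4725 -0.2036]]
len 0.168817213275294 0.10177400577186795 ang -10.164190338933441 wid ang 79.88866020696533
origin [ 0.51995155 -0.26461487] [ 0.98430609 -0.17646959]
red top [[ 0.62138705 -0.26330051]
 [ 0.61504666 -0.3017705 ]
 [ 0.61064587 -0.29882233]
 [ 0.61419581 -0.26026016]]
rail end mid [[ 0.44717003 -0.2487127 ]]
stack top z [array([ 0.522 , -0.2672,  0.0563])]
stand base [[0.4827 0.3981]
 [0.4572 0.322 ]
 [0.3908 0.3451]
 [0.4165 0.4169]] [0.43677409 0.37053097]
top edge [[0.4511 0.4178]
 [0.4176 0.3223]] 0.10122014542624604
bot edge [[0.4745 0.4057]
 [0.4447 0.3207]] 0.09008465488054393
label mid [[0.44653423 0.3669764 ]]
```

```bash
cat >> h.py <<'E'
def yaw(q):
    from scipy.spatial.transform import Rotation as Ro
    x=Ro.from_quat(q).as_matrix(); return np.degrees(np.arctan2(x[1,0],x[0,0])), x
def plan(*targets, s=None):
    "targets (x,y,z,psi deg) in turn: prints turn wz first, then shift tx,ty,tz after the turn"
    s=s or readout.get_state(); p=np.array(s['ee_pos']); a,x=yaw(s['ee_rot'])
    print('t',s['clock'],'at',p.round(4),'yaw',round(a,2),'tilt',x[:2,2].round(4),'j',np.round(s['joints'],2))
    for T in targets:
        T=np.array(T,float); w=-((T[3]-a+180)%360-180); a=T[3]; c,sn=np.cos(np.radians(a)),np.sin(np.radians(a)); D=T[:3]-p; p=T[:3]
        print('wz %.2f'%w,'shift',np.round([D[0]*c+D[1]*sn,D[0]*sn-D[1]*c,-D[2]],4))
MO=np.array([.5200,-.2646]); MA=-10.16; AX=np.array([np.cos(np.radians(MA)),np.sin(np.radians(MA))]); PS=169.84
TC=np.array([.5546,.0528]); TA=1.35; TX=np.array([np.cos(np.radians(TA)),np.sin(np.radians(TA))]); TY=np.array([-TX[1],TX[0]])
bay=lambda i:TC+TX*.076*(i-1.5)
mag=lambda x,z:(*(MO+AX*x),z,PS)
E
```

Request:
{"name": "drive_tool", "arguments": {
  "motion": [
    {"wz":-7.76,"fingers":0},
    {"tx":-0.025,"ty":-0.035},
    {"tx":-0.025,"ty":-0.035},
    {"tx":-0.025,"ty":-0.035},
    {"tx":-0.025,"ty":-0.035},
    {"tx":-0.025,"ty":-0.035},
    {"tx":-0.025,"ty":-0.035},
    {"tx":-0.025,"ty":-0.035},
    {"tx":-0.025,"ty":-0.035},
    {"tx":-0.025,"ty":-0.035},
    {"tx":-0.025,"ty":-0.035},
    {"tx":-0.025,"ty":-0.035},
    {"tx":-0.025,"ty":-0.035}
  ],
  "newtons": 60
}}

```text
schema error: expected keys tx, ty, tz, wx, wy, wz, fingers
```

```bash
python3 -c "
from h import *
plan(mag(.150,.22),mag(.150,.052),mag(.085,.052))"
```

```text
t 0.1 at [0.2075 0.6417 0.2213] yaw 162.08 tilt [-0.0004 -0.0016] j [-1.37  0.48  0.02  1.56 -0.01  1.11 -0.08]
wz -7.76 shift [-0.6174 -0.837   0.0013]
wz -0.00 shift [0.    0.    0.168]
wz -0.00 shift [ 0.065  0.    -0.   ]
```

Request:
{"name": "drive_tool", "arguments": {
  "motion": [
    {"tx":0,"ty":0,"tz":0,"wx":0,"wy":0,"wz":-7.76,"fingers":0},
    {"tx":-0.025,"ty":-0.035,"tz":0,"wx":0,"wy":0,"wz":0,"fingers":0},
    {"tx":-0.025,"ty":-0.035,"tz":0,"wx":0,"wy":0,"wz":0,"fingers":0},
    {"tx":-0.025,"ty":-0.035,"tz":0,"wx":0,"wy":0,"wz":0,"fingers":0},
    {"tx":-0.025,"ty":-0.035,"tz":0,"wx":0,"wy":0,"wz":0,"fingers":0},
    {"tx":-0.025,"ty":-0.035,"tz":0,"wx":0,"wy":0,"wz":0,"fingers":0},
    {"tx":-0.025,"ty":-0.035,"tz":0,"wx":0,"wy":0,"wz":0,"fingers":0},
    {"tx":-0.025,"ty":-0.035,"tz":0,"wx":0,"wy":0,"wz":0,"fingers":0},
    {"tx":-0.025,"ty":-0.035,"tz":0,"wx":0,"wy":0,"wz":0,"fingers":0},
    {"tx":-0.025,"ty":-0.035,"tz":0,"wx":0,"wy":0,"wz":0,"fingers":0},
    {"tx":-0.025,"ty":-0.035,"tz":0,"wx":0,"wy":0,"wz":0,"fingers":0},
    {"tx":-0.025,"ty":-0.035,"tz":0,"wx":0,"wy":0,"wz":0,"fingers":0},
    {"tx":-0.025,"ty":-0.035,"tz":0,"wx":0,"wy":0,"wz":0,"fingers":0}
  ],
  "newtons": 60
}}

```text
clock: 1.4
ee_pos: [0.4292, 0.1741, 0.2221]
ee_rot: [0.089, 0.996, 0.0, -0.0]
ft_force: [1.1, 0.1, -0.6]
opening: -0.0002
gripper_force: 0.0
```

```bash
python3 -c "
from h import *
plan(mag(.150,.22),mag(.150,.052),mag(.085,.052))"
```

```text
t 1.4 at [0.4292 0.1741 0.2221] yaw 169.84 tilt [-0.0001  0.0001] j [-0.74  0.12  0.24  2.06 -0.03  0.97  0.91]
wz 0.00 shift [-0.3168 -0.4158  0.0021]
wz -0.00 shift [0.    0.    0.168]
wz -0.00 shift [ 0.065  0.    -0.   ]
```

Request:
{"name": "drive_tool", "arguments": {
  "motion": [
    {"tx":-0.0264,"ty":-0.0346,"tz":0,"wx":0,"wy":0,"wz":0,"fingers":0},
    {"tx":-0.0264,"ty":-0.0346,"tz":0,"wx":0,"wy":0,"wz":0,"fingers":0},
    {"tx":-0.0264,"ty":-0.0346,"tz":0,"wx":0,"wy":0,"wz":0,"fingers":0},
    {"tx":-0.0264,"ty":-0.0346,"tz":0,"wx":0,"wy":0,"wz":0,"fingers":0},
    {"tx":-0.0264,"ty":-0.0346,"tz":0,"wx":0,"wy":0,"wz":0,"fingers":0},
    {"tx":-0.0264,"ty":-0.0346,"tz":0,"wx":0,"wy":0,"wz":0,"fingers":0},
    {"tx":-0.0264,"ty":-0.0346,"tz":0,"wx":0,"wy":0,"wz":0,"fingers":0},
    {"tx":-0.0264,"ty":-0.0346,"tz":0,"wx":0,"wy":0,"wz":0,"fingers":0},
    {"tx":-0.0264,"ty":-0.0346,"tz":0,"wx":0,"wy":0,"wz":0,"fingers":0},
    {"tx":-0.0264,"ty":-0.0346,"tz":0,"wx":0,"wy":0,"wz":0,"fingers":0},
    {"tx":-0.0264,"ty":-0.0346,"tz":0,"wx":0,"wy":0,"wz":0,"fingers":0},
    {"tx":-0.0264,"ty":-0.0346,"tz":0,"wx":0,"wy":0,"wz":0,"fingers":0},
    {"tx":0,"ty":0,"tz":0,"wx":0,"wy":0,"wz":0,"fingers":0},
    {"tx":0,"ty":0,"tz":0,"wx":0,"wy":0,"wz":0,"fingers":0}
  ]
}}

```text
clock: 2.8
ee_pos: [0.6669, -0.2898, 0.221]
ee_rot: [0.09, 0.996, -0.0, -0.001]
ft_force: [0.4, 0.5, 1.1]
opening: -0.0002
gripper_force: 0.0
```

```bash
python3 -c "
from h import *
plan(mag(.150,.052),mag(.085,.052))
p,d,m=grab('wrist','w1.png')"
```

```text
t 2.8 at [ 0.6669 -0.2898  0.221 ] yaw 169.73 tilt [-0.0018  0.0001] j [ 0.04  0.6   0.45  1.43 -0.27  1.17  1.92]
wz -0.11 shift [-0.001  -0.0011  0.169 ]
wz -0.00 shift [ 0.065  0.    -0.   ]
```

View pics/w1.png

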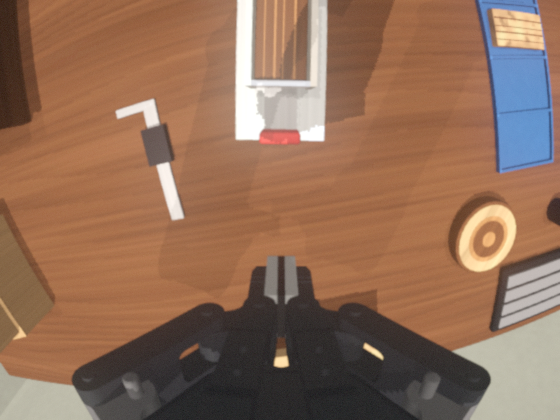

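The wrist view shows the pusher's red plate at (280,138), straight ahead of the closed fingers, with the base plate parallel to the tool and the descent clear.

Request:
{"name": "drive_tool", "arguments": {
  "motion": [
    {"tx":0,"ty":0,"tz":0.034,"wx":0,"wy":0,"wz":0,"fingers":0},
    {"tx":0,"ty":0,"tz":0.034,"wx":0,"wy":0,"wz":0,"fingers":0},
    {"tx":0,"ty":0,"tz":0.034,"wx":0,"wy":0,"wz":0,"fingers":0},
    {"tx":0,"ty":0,"tz":0.034,"wx":0,"wy":0,"wz":0,"fingers":0},
    {"tx":0,"ty":0,"tz":0.033,"wx":0,"wy":0,"wz":0,"fingers":0},
    {"tx":0.01,"ty":0,"tz":0,"wx":0,"wy":0,"wz":0,"fingers":0},
    {"tx":0.005,"ty":0,"tz":0,"wx":0,"wy":0,"wz":0,"fingers":0},
    {"tx":0.005,"ty":0,"tz":0,"wx":0,"wy":0,"wz":0,"fingers":0},
    {"tx":0.005,"ty":0,"tz":0,"wx":0,"wy":0,"wz":0,"fingers":0},
    {"tx":0.005,"ty":0,"tz":0,"wx":0,"wy":0,"wz":0,"fingers":0},
    {"tx":0.005,"ty":0,"tz":0,"wx":0,"wy":0,"wz":0,"fingers":0},
    {"tx":0.005,"ty":0,"tz":0,"wx":0,"wy":0,"wz":0,"fingers":0},
    {"tx":0.005,"ty":0,"tz":0,"wx":0,"wy":0,"wz":0,"fingers":0},
    {"tx":0,"ty":0,"tz":0,"wx":0,"wy":0,"wz":0,"fingers":0}
  ]
}}

```text
clock: 4.25
ee_pos: [0.6223, -0.2807, 0.0532]
ee_rot: [0.089, 0.996, 0.0, -0.0]
ft_force: [-0.2, -0.6, 0.3]
opening: 0.0
gripper_force: 0.0
```

```bash
python3 -c "
from h import *
s=readout.get_state();print(s['ft_force'],(s['ee_pos'][:2]-MO)@AX)
plan(mag(.079,.052))"
```

```text
[-0.20080825 -0.5549466   0.27782501] 0.10352714129192706
t 4.25 at [ 0.6223 -0.2807  0.0532] yaw 169.81 tilt [-0.0007  0.0002] j [ 0.07  0.7   0.38  1.68 -0.33  0.83  1.99]
wz -0.03 shift [ 0.0245 -0.0022  0.0012]
```

Request:
{"name": "drive_tool", "arguments": {
  "motion": [
    {"tx":0.005,"ty":0,"tz":0,"wx":0,"wy":0,"wz":0,"fingers":0},
    {"tx":0.005,"ty":0,"tz":0,"wx":0,"wy":0,"wz":0,"fingers":0},
    {"tx":0.005,"ty":0,"tz":0,"wx":0,"wy":0,"wz":0,"fingers":0},
    {"tx":0,"ty":0,"tz":0,"wx":0,"wy":0,"wz":0,"fingers":0},
    {"tx":0,"ty":0,"tz":0,"wx":0,"wy":0,"wz":0,"fingers":0}
  ]
}}

```text
clock: 4.75
ee_pos: [0.6083, -0.2781, 0.0532]
ee_rot: [0.089, 0.996, 0.0, 0.0]
ft_force: [-0.1, 0.4, 0.4]
opening: 0.0002
gripper_force: 0.0
```

```bash
python3 -c "
from h import *
s=readout.get_state();print(s['ft_force'],(s['ee_pos'][:2]-MO)@AX)
p,d,m=grab('wrist','w2.png')"
```

```text
[-0.08345927  0.43826765  0.40741137] 0.08933220923723532
```

View pics/w2.png

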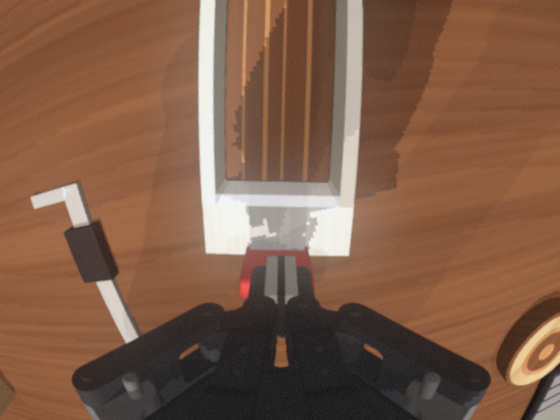

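The fingers overlap the red plate in the picture with no force reported. I'll check with depth.

```bash
cat >> h.py <<'E'
def wworld(m,d,u,v):
    K,R,t=[np.array(m[k]) for k in('intrinsics','R','t')]
    x,y=(u-K[0,2])/K[0,0],(v-K[1,2])/K[1,1]; th=np.hypot(x,y); k=np.sin(th)/th if th else 1
    r=np.array([x*k,y*k,np.cos(th)]); return R.T@(r/r[2]*d[int(v),int(u)]-t)
def wray(m,u,v,z):
    K,R,t=[np.array(m[k]) for k in('intrinsics','R','t')]
    x,y=(u-K[0,2])/K[0,0],(v-K[1,2])/K[1,1]; th=np.hypot(x,y); k=np.sin(th)/th if th else 1
    r=R.T@np.array([x*k,y*k,np.cos(th)]); c=-R.T@t; return c+r*(z-c[2])/r[2]
E
python3 - <<'E'
from h import *
s=readout.get_state();p,d,m=grab('wrist'); print(m)
T=np.array([[AX[0],AX[1]],[-AX[1],AX[0]]])
for u,v in [(272,262),(272,280),(272,300),(290,262),(248,270),(246,285),(306,258),(305,256),(281,253),(265,253),(230,240),(330,245),(220,253),(280,195)]:
    w=wworld(m,d,u,v); print((u,v),p[v,u],(T@(w[:2]-MO)).round(4),w[2].round(4))
E
```

```text
{'intrinsics': array([[325.1922621 ,   0.        , 280.78402313],
       [  0.        , 325.1922621 , 207.26970383],
       [  0.        ,   0.        ,   1.        ]]), 'R': array([[ 1.76660675e-01,  9.84271703e-01,  4.69332234e-04],
       [ 9.32832048e-01, -1.67580192e-01,  3.18969042e-01],
       [ 3.14030853e-01, -5.59114780e-02, -9.47765018e-01]]), 't': array([ 0.16618963, -0.6029602 ,  0.01317512])}
(272, 262) [128 123 116] [ 0.0801 -0.0017] 0.0718
(272, 280) [125 118 113] [ 0.0793 -0.0013] 0.0892
(272, 300) [59 51 50] [ 0.0792 -0.001 ] 0.1038
(290, 262) [128 125 119] [0.0795 0.0065] 0.073
(248, 270) [141  74  68] [ 0.0964 -0.0155] 0.0509
(246, 285) [234 100  93] [ 0.0991 -0.0156] 0.062
(306, 258) [141  80  72] [0.0973 0.0172] 0.035
(305, 256) [142  82  76] [0.097  0.0167] 0.0329
(281, 253) [140  81  74] [0.0966 0.0025] 0.0296
(265, 253) [143  86  82] [ 0.096  -0.0071] 0.0308
(230, 240) [241 236 228] [ 0.0999 -0.0323] 0.0038
(330, 245) [240 240 232] [0.1039 0.0362] 0.0035
(220, 253) [202 189 176] [ 0.1118 -0.0408] 0.0001
(280, 195) [211 211 213] [0.048 0.002] 0.0717
```

```bash
python3 - <<'E'
from h import *
p,d,m=grab('wrist'); T=np.array([[AX[0],AX[1]],[-AX[1],AX[0]]])
for v in range(250,266): 
    w=wworld(m,d,272,v); print(v,p[v,272],(T@(w[:2]-MO)).round(4),w[2].round(4))
p,d,m=grab('scene','s2.png')
q=m['R']@np.array([.6083,-.2781,.068])+m['t']; uv=m['intrinsics']@q; uv=uv[:2]/uv[2]; print(uv)
u,v=map(int,uv); c=p[max(v-60,0):v+40,u-50:u+50]; cv2.imwrite('pics/s2c.png',cv2.resize(c,(600,600),interpolation=cv2.INTER_CUBIC)[:,:,::-1])
E
```

```text
250 [144  95  90] [ 0.0971 -0.003 ] 0.0246
251 [142  86  80] [ 0.0959 -0.0029] 0.0285
252 [144  84  80] [ 0.0959 -0.0029] 0.0299
253 [143  85  81] [ 0.0964 -0.0029] 0.0301
254 [141  83  80] [ 0.0966 -0.0029] 0.0311
255 [133  93  86] [ 0.0965 -0.0028] 0.0326
256 [132 112 107] [ 0.0795 -0.0018] 0.0671
257 [128 122 113] [ 0.0794 -0.0018] 0.0682
258 [130 125 118] [ 0.08   -0.0018] 0.0681
259 [130 125 119] [ 0.0801 -0.0018] 0.069
260 [130 124 118] [ 0.0797 -0.0017] 0.0708
261 [127 123 117] [ 0.0797 -0.0017] 0.0717
262 [128 122 117] [ 0.0797 -0.0017] 0.0726
263 [127 125 117] [ 0.0795 -0.0017] 0.074
264 [127 121 115] [ 0.0798 -0.0016] 0.0745
265 [126 120 116] [ 0.0796 -0.0016] 0.0758
[179.23336137 235.68318397]
```

View pics/s2c.png

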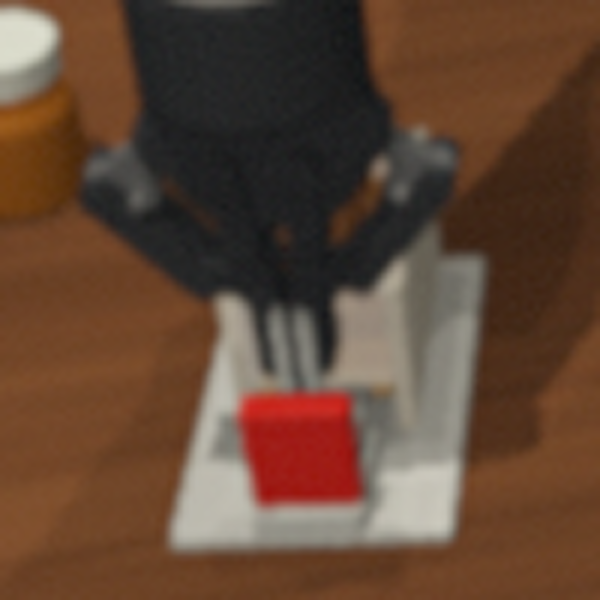

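The tips really are at z≈0.068, 14 mm above the reported TCP and so above the red plate. The rear face is at magazine x≈0.108, as given. I'll back off, go lower and push.

Request:
{"name": "drive_tool", "arguments": {
  "motion": [
    {"tx":-0.01,"ty":-0.002,"tz":-0.006,"wx":0,"wy":0,"wz":0,"fingers":0},
    {"tx":-0.025,"ty":0,"tz":0,"wx":0,"wy":0,"wz":0,"fingers":0},
    {"tx":-0.025,"ty":0,"tz":0,"wx":0,"wy":0,"wz":0,"fingers":0},
    {"tx":0,"ty":0,"tz":0,"wx":0,"wy":0,"wz":0,"fingers":0},
    {"tx":0,"ty":0,"tz":0.016,"wx":0,"wy":0,"wz":0,"fingers":0},
    {"tx":0,"ty":0,"tz":0.016,"wx":0,"wy":0,"wz":0,"fingers":0},
    {"tx":0,"ty":0,"tz":0,"wx":0,"wy":0,"wz":0,"fingers":0},
    {"tx":0.01,"ty":0,"tz":0,"wx":0,"wy":0,"wz":0,"fingers":0},
    {"tx":0.01,"ty":0,"tz":0,"wx":0,"wy":0,"wz":0,"fingers":0},
    {"tx":0.005,"ty":0,"tz":0,"wx":0,"wy":0,"wz":0,"fingers":0},
    {"tx":0.005,"ty":0,"tz":0,"wx":0,"wy":0,"wz":0,"fingers":0},
    {"tx":0.005,"ty":0,"tz":0,"wx":0,"wy":0,"wz":0,"fingers":0},
    {"tx":0.005,"ty":0,"tz":0,"wx":0,"wy":0,"wz":0,"fingers":0},
    {"tx":0,"ty":0,"tz":0,"wx":0,"wy":0,"wz":0,"fingers":0}
  ]
}}

```text
clock: 6.35
ee_pos: [0.6281, -0.2837, 0.0279]
ee_rot: [0.089, 0.996, -0.0, 0.001]
ft_force: [2.8, -0.3, 2.0]
opening: -0.0
gripper_force: 0.9
```

```bash
python3 -c "
from h import *
s=readout.get_state();print(s['ft_force'],(s['ee_pos'][:2]-MO)@AX,s['ee_pos'])"
```

```text
[ 2.83991451 -0.32820636  1.98720553] 0.10977507850032193 [ 0.62810413 -0.28368265  0.02788578]
```

Request:
{"name": "drive_tool", "arguments": {
  "motion": [
    {"tx":0.005,"ty":0,"tz":0,"wx":0,"wy":0,"wz":0,"fingers":0},
    {"tx":0.005,"ty":0,"tz":0,"wx":0,"wy":0,"wz":0,"fingers":0},
    {"tx":0.005,"ty":0,"tz":0,"wx":0,"wy":0,"wz":0,"fingers":0},
    {"tx":0.005,"ty":0,"tz":0,"wx":0,"wy":0,"wz":0,"fingers":0},
    {"tx":0.004,"ty":0,"tz":0,"wx":0,"wy":0,"wz":0,"fingers":0},
    {"tx":0.003,"ty":0,"tz":0,"wx":0,"wy":0,"wz":0,"fingers":0},
    {"tx":0.002,"ty":0,"tz":0,"wx":0,"wy":0,"wz":0,"fingers":0},
    {"tx":0,"ty":0,"tz":0,"wx":0,"wy":0,"wz":0,"fingers":0},
    {"tx":0,"ty":0,"tz":0,"wx":0,"wy":0,"wz":0,"fingers":0}
  ]
}}

```text
clock: 7.25
ee_pos: [0.6001, -0.2781, 0.0278]
ee_rot: [0.088, 0.996, 0.0, 0.001]
ft_force: [6.0, 0.6, 3.7]
opening: 0.0001
gripper_force: 2.4
```

```bash
python3 -c "
from h import *
s=readout.get_state();print(s['ft_force'],(s['ee_pos'][:2]-MO)@AX,s['ee_pos'])"
```

```text
[5.99024539 0.58057646 3.73965207] 0.0812332857817866 [ 0.60010074 -0.27814105  0.02775946]
```

Request:
{"name": "drive_tool", "arguments": {
  "motion": [
    {"tx":0.002,"ty":0,"tz":0,"wx":0,"wy":0,"wz":0,"fingers":0},
    {"tx":0.002,"ty":0,"tz":0,"wx":0,"wy":0,"wz":0,"fingers":0},
    {"tx":0,"ty":0,"tz":0,"wx":0,"wy":0,"wz":0,"fingers":0}
  ]
}}

```text
clock: 7.55
ee_pos: [0.5974, -0.2776, 0.0279]
ee_rot: [0.088, 0.996, -0.0, 0.002]
ft_force: [7.8, -0.6, 1.5]
opening: 0.0002
gripper_force: 4.1
```

```bash
python3 -c "
from h import *
s=readout.get_state();print(s['ft_force'],(s['ee_pos'][:2]-MO)@AX)
p,d,m=grab('top'); cv2.imwrite('pics/t3.png',cv2.resize(p[185:285,310:410],(600,600),interpolation=cv2.INTER_CUBIC)[:,:,::-1])"
```

```text
[ 7.84287123 -0.58342993  1.47444069] 0.07851852766113154
```

View pics/t3.png

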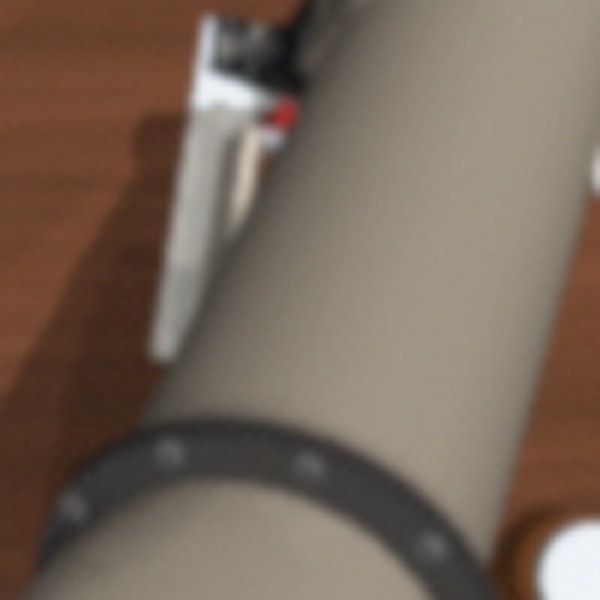

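The arm hides the gate, but force and travel say the pusher is fully in. Next I retreat, rise and move over the gate with the fingers open.

Request:
{"name": "drive_tool", "arguments": {
  "motion": [
    {"tx":-0.01,"ty":0,"tz":0,"wx":0,"wy":0,"wz":0,"fingers":0},
    {"tx":-0.02,"ty":0,"tz":0,"wx":0,"wy":0,"wz":0,"fingers":0},
    {"tx":-0.025,"ty":0,"tz":0,"wx":0,"wy":0,"wz":0,"fingers":0},
    {"tx":0,"ty":0,"tz":-0.04,"wx":0,"wy":0,"wz":0,"fingers":0},
    {"tx":0,"ty":0,"tz":-0.04,"wx":0,"wy":0,"wz":0,"fingers":0.06},
    {"tx":0,"ty":0,"tz":-0.03,"wx":0,"wy":0,"wz":0,"fingers":0.06},
    {"tx":0.04,"ty":0,"tz":0,"wx":0,"wy":0,"wz":0,"fingers":0.06},
    {"tx":0.04,"ty":0,"tz":0,"wx":0,"wy":0,"wz":0,"fingers":0.06},
    {"tx":0.04,"ty":0,"tz":0,"wx":0,"wy":0,"wz":0,"fingers":0.06},
    {"tx":0.04,"ty":0,"tz":0,"wx":0,"wy":0,"wz":0,"fingers":0.06},
    {"tx":0.044,"ty":0,"tz":0,"wx":0,"wy":0,"wz":0,"fingers":0.06},
    {"tx":0,"ty":0,"tz":0,"wx":0,"wy":0,"wz":0,"fingers":0.06},
    {"tx":0,"ty":0,"tz":0,"wx":0,"wy":0,"wz":0,"fingers":0.06}
  ]
}}

```text
clock: 8.9
ee_pos: [0.4465, -0.2511, 0.1367]
ee_rot: [0.089, 0.996, 0.001, -0.002]
ft_force: [0.5, -0.1, -0.5]
opening: 0.0599
gripper_force: 0.0
```

```bash
python3 -c "
from h import *
plan(mag(-.07,.03)); print(readout.get_state()['opening'])
p,d,m=grab('wrist','w4.png'); np.savez('w4.npz',p=p,d=d,**m)"
```

```text
t 8.9 at [ 0.4465 -0.2511  0.1367] yaw 169.77 tilt [-0.0029  0.0015] j [ 0.01  0.34  0.47  2.05 -0.21  0.8   1.99]
wz -0.07 shift [-0.0047 -0.0003  0.1067]
0.059874565412546085
```

View pics/w4.png

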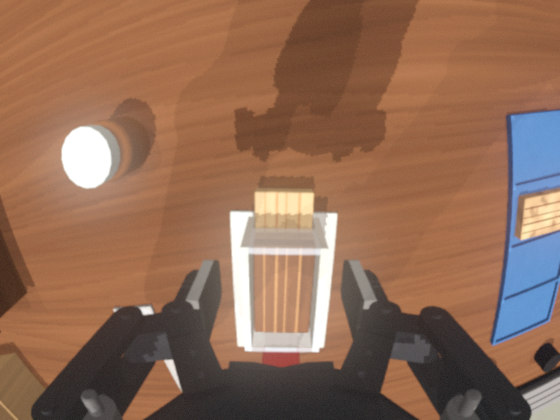

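The pale sample stands out of the gate, at (255–314, 188–228), centred on the tool line (u≈281–285).

```bash
python3 - <<'E'
from h import *
z=np.load('w4.npz');m={k:z[k] for k in('intrinsics','R','t')};d=z['d'];T=np.array([[AX[0],AX[1]],[-AX[1],AX[0]]])
for n,u,v,h in [('frontL',255,190,.028),('frontR',313,190,.028),('nearL',257,226,.028),('nearR',313,226,.028),('wallL',249,246,.072),('wallR',320,246,.072)]:
    print(n,(T@(wray(m,u,v,h)[:2]-MO)).round(4), wworld(m,d,u,v+2)[2].round(3))
for u,v in [(205,264),(207,270),(213,264),(355,264),(360,270),(350,266)]:
    w=wworld(m,d,u,v); print('tip',(u,v),z['p'][v,u],(T@(w[:2]-MO)).round(4),w[2].round(4))
for n,u,v in [('t0',510,114),('t1',495,341)]: print(n,wray(m,u,v,.009),'from top',)
print([ (TC+s*TX*.154-TY*.056).round(4) for s in(-1,1)])
E
```

```text
frontL [-0.0835 -0.021 ] 0.028
frontR [-0.0835  0.0273] 0.001
nearL [-0.0513 -0.0202] 0.033
nearR [-0.0512  0.0282] 0.018
wallL [-0.053  -0.0231] 0.071
wallR [-0.0528  0.0292] 0.071
tip (205, 264) [146 139 132] [-0.0842 -0.0347] 0.1584
tip (207, 270) [148 142 133] [-0.0849 -0.0323] 0.1651
tip (213, 264) [104  94  88] [-0.0849 -0.0306] 0.1595
tip (355, 264) [151 145 136] [-0.0848  0.0342] 0.1596
tip (360, 270) [150 144 137] [-0.0844  0.0354] 0.1647
tip (350, 266) [116 109 102] [-0.0841  0.0317] 0.1602
t0 [ 0.40241213 -0.00692032  0.009     ] from top
t1 [0.70455845 0.00449093 0.009     ] from top
[array([ 0.402 , -0.0068]), array([7.099e-01, 4.000e-04])]
```

```bash
sed -i 's/^MO=.*; MA/MO=np.array([.5205,-.2616]); MA/' h.py; python3 -c "
from h import *
plan(mag(-.07,.0))"
```

```text
t 8.95 at [ 0.4482 -0.2514  0.137 ] yaw 169.83 tilt [-0.0013  0.0005] j [ 0.01  0.34  0.47  2.04 -0.21  0.8   1.99]
wz -0.01 shift [-0.003   0.0027  0.137 ]
```

Request:
{"name": "drive_tool", "arguments": {
  "motion": [
    {"tx":-0.003,"ty":0.003,"tz":0.035,"wx":0,"wy":0,"wz":0,"fingers":0.06},
    {"tx":0,"ty":0,"tz":0.035,"wx":0,"wy":0,"wz":0,"fingers":0.06},
    {"tx":0,"ty":0,"tz":0.03,"wx":0,"wy":0,"wz":0,"fingers":0.06},
    {"tx":0,"ty":0,"tz":0.02,"wx":0,"wy":0,"wz":0,"fingers":0.06},
    {"tx":0,"ty":0,"tz":0.017,"wx":0,"wy":0,"wz":0,"fingers":0.06},
    {"tx":0,"ty":0,"tz":0,"wx":0,"wy":0,"wz":0,"fingers":0.06},
    {"tx":0,"ty":0,"tz":0,"wx":0,"wy":0,"wz":0,"fingers":0.04},
    {"tx":0,"ty":0,"tz":0,"wx":0,"wy":0,"wz":0,"fingers":0.04},
    {"tx":0,"ty":0,"tz":0,"wx":0,"wy":0,"wz":0,"fingers":0.04},
    {"tx":0,"ty":0,"tz":0,"wx":0,"wy":0,"wz":0,"fingers":0.04}
  ],
  "newtons": 50
}}

```text
clock: 9.95
ee_pos: [0.4526, -0.2491, 0.0008]
ee_rot: [0.088, 0.996, -0.0, 0.001]
ft_force: [-0.7, 0.2, -1.6]
opening: 0.049
gripper_force: 51.6
```

```bash
python3 - <<'E'
from h import *
plan(mag(-.145,.0))
z={};p,d,m=grab('wrist','w5.png');T=np.array([[AX[0],AX[1]],[-AX[1],AX[0]]])
for v in range(236,262,3):
  for u in (215,226,340,350):
    w=wworld(m,d,u,v); print((u,v),p[v,u],(T@(w[:2]-MO)).round(4),w[2].round(4),end=' | ')
  print()
E
```

```text
t 9.95 at [ 0.4526 -0.2491  0.0008] yaw 169.85 tilt [ 0.001  -0.0002] j [ 0.12  0.58  0.33  2.1  -0.37  0.52  2.12]
wz 0.01 shift [ 0.0759 -0.0004  0.0008]
(215, 236) [128  86  59] [-0.0826 -0.0339] -0.0008 | (226, 236) [129  89  64] [-0.0826 -0.0281] -0.001 | (340, 236) [119  80  57] [-0.15    0.0003] 0.1522 | (350, 236) [116  78  54] [-0.0833  0.036 ] 0.0008 | 
(215, 239) [126  86  60] [-0.0814 -0.0338] 0.0002 | (226, 239) [130  88  61] [-0.0811 -0.0281] -0.0006 | (340, 239) [118  79  56] [-0.081   0.0312] -0.0006 | (350, 239) [120  80  58] [-0.0811  0.0365] -0.0003 | 
(215, 242) [131  86  62] [-0.0795 -0.034 ] -0.0002 | (226, 242) [132  88  63] [-0.08  -0.028] 0.0007 | (340, 242) [119  80  59] [-0.0796  0.0311] 0.0001 | (350, 242) [120  82  60] [-0.079   0.0368] -0.001 | 
(215, 245) [131  87  61] [-0.0783 -0.0339] 0.001 | (226, 245) [131  88  63] [-0.0777 -0.0283] -0.0003 | (340, 245) [120  83  60] [-0.0778  0.0313] -0.0002 | (350, 245) [119  80  59] [-0.0775  0.0368] -0.0006 | 
(215, 248) [134  92  66] [-0.0757 -0.0344] -0.0007 | (226, 248) [129  89  62] [-0.0763 -0.0283] 0.0003 
[... 238 characters left out ...]
43  0.0316] -0.0001 | (350, 251) [116  78  55] [-0.0746  0.0368] 0.0007 | 
(215, 254) [152 103  73] [-0.0726 -0.0345] 0.0002 | (226, 254) [129  89  65] [-0.072  -0.0288] -0.0011 | (340, 254) [118  79  57] [-0.0722  0.0318] -0.0007 | (350, 254) [116  79  56] [-0.0725  0.0371] 0.0002 | 
(215, 257) [159 112  84] [-0.0707 -0.0347] 0.0 | (226, 257) [121  90  72] [-0.0704 -0.0289] -0.0008 | (340, 257) [125 100  85] [-0.0709  0.0318] 0.0002 | (350, 257) [116  80  57] [-0.0705  0.0373] -0.0002 | 
(215, 260) [162 145 133] [-0.0786 -0.0307] 0.0182 | (226, 260) [120 102  86] [-0.0786 -0.0254] 0.018 | (340, 260) [159 152 146] [-0.0783  0.0283] 0.0175 | (350, 260) [121  82  62] [-0.0689  0.0374] 0.0001 |
```

Gripped at opening 49 mm and 52 N, with tips 3.5 mm above the sample's underside. Pulling it out level and lifting.

Request:
{"name": "drive_tool", "arguments": {
  "motion": [
    {"tx":0.008,"ty":0,"tz":0,"wx":0,"wy":0,"wz":0,"fingers":0.04},
    {"tx":0.012,"ty":0,"tz":0,"wx":0,"wy":0,"wz":0,"fingers":0.04},
    {"tx":0.014,"ty":0,"tz":0,"wx":0,"wy":0,"wz":0,"fingers":0.04},
    {"tx":0.014,"ty":0,"tz":0,"wx":0,"wy":0,"wz":0,"fingers":0.04},
    {"tx":0.014,"ty":0,"tz":0,"wx":0,"wy":0,"wz":0,"fingers":0.04},
    {"tx":0.014,"ty":0,"tz":0,"wx":0,"wy":0,"wz":0,"fingers":0.04},
    {"tx":0,"ty":0,"tz":0,"wx":0,"wy":0,"wz":0,"fingers":0.04},
    {"tx":0,"ty":0,"tz":-0.02,"wx":0,"wy":0,"wz":0,"fingers":0.04},
    {"tx":0,"ty":0,"tz":-0.03,"wx":0,"wy":0,"wz":0,"fingers":0.04},
    {"tx":0,"ty":0,"tz":-0.03,"wx":0,"wy":0,"wz":0,"fingers":0.04},
    {"tx":0,"ty":0,"tz":0,"wx":0,"wy":0,"wz":0,"fingers":0.04}
  ]
}}

```text
clock: 11.1
ee_pos: [0.3799, -0.2369, 0.0832]
ee_rot: [0.089, 0.996, -0.001, 0.003]
ft_force: [0.3, -1.0, -1.0]
opening: 0.049
gripper_force: 51.8
```

```bash
cat >> h.py <<'E'
def place(i,off,zr,up=.07): return [(*(bay(i)+TY*off),up,91.35),(*(bay(i)+TY*off),zr,91.35)]
def edges(fn):
    p,d,m=grab('wrist',fn)
E
python3 -c "
from h import *
s=readout.get_state();print(s['opening'],s['gripper_force'])
plan(*place(3,.0307,-.005))
grab('wrist','w6.png')"
```

```text
0.04899246725996201 51.839261054992676
t 11.1 at [ 0.3799 -0.2369  0.0832] yaw 169.84 tilt [ 0.0065 -0.0022] j [ 0.04  0.33  0.45  2.23 -0.25  0.62  2.07]
wz 78.49 shift [0.3162 0.2954 0.0132]
wz -0.00 shift [0.    0.    0.075]
```

View pics/w6.png

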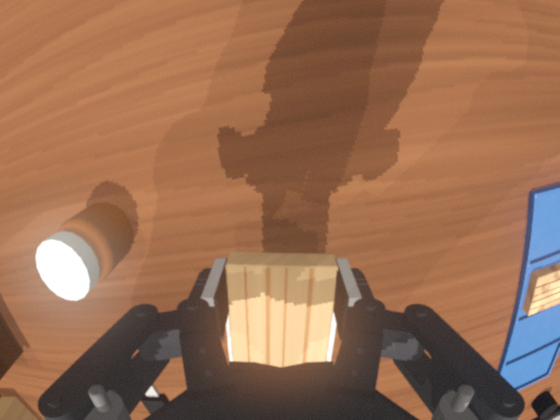

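The sample is held straight between the pads and clear of the magazine. Next: turn and carry to bay 3.

Request:
{"name": "drive_tool", "arguments": {
  "motion": [
    {"tx":0,"ty":0,"tz":-0.002,"wx":0,"wy":0,"wz":7.849,"fingers":0.04},
    {"tx":0,"ty":0,"tz":0,"wx":0,"wy":0,"wz":7.849,"fingers":0.04},
    {"tx":0,"ty":0,"tz":0,"wx":0,"wy":0,"wz":7.849,"fingers":0.04},
    {"tx":0,"ty":0,"tz":0,"wx":0,"wy":0,"wz":7.849,"fingers":0.04},
    {"tx":0,"ty":0,"tz":0,"wx":0,"wy":0,"wz":7.849,"fingers":0.04},
    {"tx":0,"ty":0,"tz":0,"wx":0,"wy":0,"wz":7.849,"fingers":0.04},
    {"tx":0,"ty":0,"tz":0,"wx":0,"wy":0,"wz":7.849,"fingers":0.04},
    {"tx":0,"ty":0,"tz":0,"wx":0,"wy":0,"wz":7.849,"fingers":0.04},
    {"tx":0,"ty":0,"tz":0,"wx":0,"wy":0,"wz":7.849,"fingers":0.04},
    {"tx":0,"ty":0,"tz":0,"wx":0,"wy":0,"wz":7.849,"fingers":0.04},
    {"tx":0.0352,"ty":0.0328,"tz":0,"wx":0,"wy":0,"wz":0,"fingers":0.04},
    {"tx":0.0352,"ty":0.0328,"tz":0,"wx":0,"wy":0,"wz":0,"fingers":0.04},
    {"tx":0.0352,"ty":0.0328,"tz":0,"wx":0,"wy":0,"wz":0,"fingers":0.04},
    {"tx":0.0352,"ty":0.0328,"tz":0,"wx":0,"wy":0,"wz":0,"fingers":0.04},
    {"tx":0.0352,"ty":0.0328,"tz":0,"wx":0,"wy":0,"wz":0,"fingers":0.04},
    {"tx":0.0352,"ty":0.0328,"tz":0,"wx":0,"wy":0,"wz":0,"fingers":0.04},
    {"tx":0.0352,"ty":0.0328,"tz":0,"wx":0,"wy":0,"wz":0,"fingers":0.04},
    {"tx":0.0352,"ty":0.0328,"tz":0,"wx":0,"wy":0,"wz":0,"fingers":0.04},
    {"tx":0.0352,"ty":0.0328,"tz":0.013,"wx":0,"wy":0,"wz":0,"fingers":0.04},
    {"tx":0,"ty":0,"tz":0,"wx":0,"wy":0,"wz":0,"fingers":0.04}
  ]
}}

```text
clock: 13.15
ee_pos: [0.667, 0.0969, 0.0649]
ee_rot: [0.695, 0.719, 0.0, -0.001]
ft_force: [-0.3, 0.4, -1.0]
opening: 0.0491
gripper_force: 51.8
```

```bash
python3 -c "
from h import *
s=readout.get_state();print(s['opening'],s['gripper_force'])
plan(*place(3,.0307,-.005))"
```

```text
0.04910040591379487 51.820653676986694
t 13.15 at [0.667  0.0969 0.0649] yaw 91.96 tilt [-0.0017  0.0025] j [-0.72  0.77  0.73  1.71 -0.63  0.91  0.31]
wz 0.61 shift [-0.0107  0.0006 -0.0051]
wz -0.00 shift [0.    0.    0.075]
```

Request:
{"name": "drive_tool", "arguments": {
  "motion": [
    {"tx":-0.0107,"ty":0.0006,"tz":0.0,"wx":0,"wy":0,"wz":0.6,"fingers":0.04},
    {"tx":0,"ty":0,"tz":0.02,"wx":0,"wy":0,"wz":0,"fingers":0.04},
    {"tx":0,"ty":0,"tz":0.02,"wx":0,"wy":0,"wz":0,"fingers":0.04},
    {"tx":0,"ty":0,"tz":0,"wx":0,"wy":0,"wz":0,"fingers":0.04},
    {"tx":0,"ty":0,"tz":0,"wx":0,"wy":0,"wz":0,"fingers":0.04}
  ]
}}

```text
clock: 13.65
ee_pos: [0.665, 0.0764, 0.0285]
ee_rot: [0.703, 0.711, -0.001, -0.0]
ft_force: [1.0, -0.4, -0.1]
opening: 0.0488
gripper_force: 57.2
```

```bash
python3 -c "
from h import *
s=readout.get_state();print(s['opening'],s['gripper_force'])
plan(*place(3,.0307,-.005)[1:])"
```

```text
0.048830633602941265 57.21280217170715
t 13.65 at [0.665  0.0764 0.0285] yaw 90.67 tilt [-0.0017 -0.0004] j [-0.67  0.81  0.7   1.73 -0.67  0.85  0.34]
wz -0.68 shift [0.0097 0.0031 0.0335]
```

Request:
{"name": "drive_tool", "arguments": {
  "motion": [
    {"tx":0.0097,"ty":0.0031,"tz":0.01,"wx":0,"wy":0,"wz":-0.68,"fingers":0.04},
    {"tx":0,"ty":0,"tz":0.012,"wx":0,"wy":0,"wz":0,"fingers":0.04},
    {"tx":0,"ty":0,"tz":0.008,"wx":0,"wy":0,"wz":0,"fingers":0.04},
    {"tx":0,"ty":0,"tz":0,"wx":0,"wy":0,"wz":0,"fingers":0.04},
    {"tx":0,"ty":0,"tz":0,"wx":0,"wy":0,"wz":0,"fingers":0.04},
    {"tx":0,"ty":0,"tz":0,"wx":0,"wy":0,"wz":0,"fingers":0.04}
  ]
}}

```text
clock: 14.25
ee_pos: [0.6691, 0.0868, -0.0004]
ee_rot: [0.698, 0.716, 0.0, 0.0]
ft_force: [0.1, -1.1, 0.1]
opening: 0.0491
gripper_force: 57.3
```

```bash
python3 -c "
from h import *
s=readout.get_state();print(s['opening'],s['gripper_force'],s['ft_force'])
plan(*place(3,.0307,-.005)[1:])
grab('wrist','w7.png')"
```

```text
0.049128521416765776 57.26527154445648 [ 0.06663002 -1.07699728  0.146769  ]
t 14.25 at [ 6.691e-01  8.680e-02 -4.000e-04] yaw 91.41 tilt [ 0.0006 -0.0002] j [-0.66  0.85  0.67  1.73 -0.69  0.81  0.36]
wz 0.06 shift [-0.0006 -0.0012  0.0046]
```

View pics/w7.png

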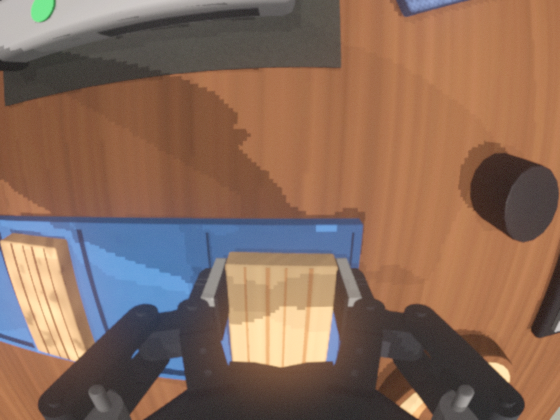

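The pale sample is over bay 3, between the divider at u≈207 and the rim at u≈352. Lowering, releasing and lifting.

Request:
{"name": "drive_tool", "arguments": {
  "motion": [
    {"tx":0,"ty":0,"tz":0.003,"wx":0,"wy":0,"wz":0,"fingers":0.04},
    {"tx":0,"ty":0,"tz":0.0025,"wx":0,"wy":0,"wz":0,"fingers":0.04},
    {"tx":0,"ty":0,"tz":0,"wx":0,"wy":0,"wz":0,"fingers":0.04},
    {"tx":0,"ty":0,"tz":0,"wx":0,"wy":0,"wz":0,"fingers":0.04},
    {"tx":0,"ty":0,"tz":0,"wx":0,"wy":0,"wz":0,"fingers":0.058},
    {"tx":0,"ty":0,"tz":0,"wx":0,"wy":0,"wz":0,"fingers":0.058},
    {"tx":0,"ty":0,"tz":0,"wx":0,"wy":0,"wz":0,"fingers":0.058},
    {"tx":0,"ty":0,"tz":0,"wx":0,"wy":0,"wz":0,"fingers":0.058},
    {"tx":0,"ty":0,"tz":-0.02,"wx":0,"wy":0,"wz":0,"fingers":0.058},
    {"tx":0,"ty":0,"tz":-0.04,"wx":0,"wy":0,"wz":0,"fingers":0.058},
    {"tx":0,"ty":0,"tz":-0.05,"wx":0,"wy":0,"wz":0,"fingers":0.058},
    {"tx":0,"ty":0,"tz":-0.03,"wx":0,"wy":0,"wz":0,"fingers":0.058},
    {"tx":0,"ty":0,"tz":0,"wx":0,"wy":0,"wz":0,"fingers":0.03},
    {"tx":0,"ty":0,"tz":0,"wx":0,"wy":0,"wz":0,"fingers":0},
    {"tx":0,"ty":0,"tz":0,"wx":0,"wy":0,"wz":0,"fingers":0}
  ]
}}

```text
clock: 15.8
ee_pos: [0.668, 0.0873, 0.1332]
ee_rot: [0.698, 0.716, -0.0, -0.001]
ft_force: [-1.2, -0.8, -1.0]
opening: 0.015
gripper_force: 0.0
```

```bash
python3 - <<'E'
from h import *
plan(mag(.150,.135),mag(.150,.028))
p,d,m=grab('wrist','w8.png'); np.savez('w8.npz',p=p,d=d,**m)
# high points in tray region by depth
P=np.array([[*wworld(m,d,u,v),u,v] for u in range(0,560,2) for v in range(120,260,2) if d[v,u]>0])
T=np.array([TX,TY]); q=(P[:,:2]-TC)@T.T
for i in range(4):
    k=(abs(q[:,0]-.076*(i-1.5))<.034)&(abs(q[:,1])<.051)&(P[:,2]>.013)&(P[:,2]<.025)
    if k.sum()>20:
        r=cv2.minAreaRect((q[k]*1000).astype(np.float32)); print(i,k.sum(),np.round(r[0],1)-[76*(i-1.5),0],r[1:],P[k,2].mean().round(4))
E
```

```text
t 15.8 at [0.668  0.0873 0.1332] yaw 91.44 tilt [-0.0014  0.0002] j [-0.74  0.7   0.8   1.67 -0.57  1.02  0.27]
wz -78.40 shift [-0.0664 -0.3695 -0.0018]
wz -0.00 shift [0.    0.    0.107]
1 861 [3.4 6.5] ((79.0677261352539, 50.785274505615234), 87.26132202148438) 0.0176
3 1043 [1.7 9.6] ((71.28809356689453, 48.824951171875), 88.6956787109375) 0.0178
```

Bay 3 checks out: centre within about 2 mm and flat at z≈0.018. Back behind the pusher for the next one.

Request:
{"name": "drive_tool", "arguments": {
  "motion": [
    {"tx":0,"ty":0,"tz":0,"wx":0,"wy":0,"wz":-7.84,"fingers":0},
    {"tx":0,"ty":0,"tz":0,"wx":0,"wy":0,"wz":-7.84,"fingers":0},
    {"tx":0,"ty":0,"tz":0,"wx":0,"wy":0,"wz":-7.84,"fingers":0},
    {"tx":0,"ty":0,"tz":0,"wx":0,"wy":0,"wz":-7.84,"fingers":0},
    {"tx":0,"ty":0,"tz":0,"wx":0,"wy":0,"wz":-7.84,"fingers":0},
    {"tx":0,"ty":0,"tz":0,"wx":0,"wy":0,"wz":-7.84,"fingers":0},
    {"tx":0,"ty":0,"tz":0,"wx":0,"wy":0,"wz":-7.84,"fingers":0},
    {"tx":0,"ty":0,"tz":0,"wx":0,"wy":0,"wz":-7.84,"fingers":0},
    {"tx":0,"ty":0,"tz":0,"wx":0,"wy":0,"wz":-7.84,"fingers":0},
    {"tx":0,"ty":0,"tz":0,"wx":0,"wy":0,"wz":-7.84,"fingers":0},
    {"tx":-0.0083,"ty":-0.0462,"tz":0,"wx":0,"wy":0,"wz":0,"fingers":0},
    {"tx":-0.0083,"ty":-0.0462,"tz":0,"wx":0,"wy":0,"wz":0,"fingers":0},
    {"tx":-0.0083,"ty":-0.0462,"tz":0,"wx":0,"wy":0,"wz":0,"fingers":0},
    {"tx":-0.0083,"ty":-0.0462,"tz":0,"wx":0,"wy":0,"wz":0,"fingers":0},
    {"tx":-0.0083,"ty":-0.0462,"tz":0,"wx":0,"wy":0,"wz":0,"fingers":0},
    {"tx":-0.0083,"ty":-0.0462,"tz":0,"wx":0,"wy":0,"wz":0,"fingers":0},
    {"tx":-0.0083,"ty":-0.0462,"tz":0,"wx":0,"wy":0,"wz":0,"fingers":0},
    {"tx":-0.0083,"ty":-0.0462,"tz":0,"wx":0,"wy":0,"wz":0,"fingers":0},
    {"tx":0,"ty":0,"tz":0,"wx":0,"wy":0,"wz":0,"fingers":0},
    {"tx":0,"ty":0,"tz":0,"wx":0,"wy":0,"wz":0,"fingers":0}
  ]
}}

```text
clock: 17.85
ee_pos: [0.6673, -0.2904, 0.1322]
ee_rot: [0.09, 0.996, -0.0, -0.001]
ft_force: [-0.1, 0.9, -1.4]
opening: 0.0003
gripper_force: 0.0
```

Request:
{"name": "drive_tool", "arguments": {
  "motion": [
    {"tx":0,"ty":0,"tz":0.03,"wx":0,"wy":0,"wz":0,"fingers":0},
    {"tx":0,"ty":0,"tz":0.01,"wx":0,"wy":0,"wz":0,"fingers":0},
    {"tx":0,"ty":0,"tz":0,"wx":0,"wy":0,"wz":0,"fingers":0},
    {"tx":0,"ty":0,"tz":0,"wx":0,"wy":0,"wz":0,"fingers":0}
  ]
}}

```text
clock: 18.25
ee_pos: [0.6692, -0.2874, 0.0938]
ee_rot: [0.088, 0.996, 0.0, -0.0]
ft_force: [-0.9, -0.3, -0.4]
opening: -0.0002
gripper_force: 0.0
```

```bash
python3 -c "
from h import *
plan(mag(.150,.028),mag(.0785,.028))"
```

```text
t 18.25 at [ 0.6692 -0.2874  0.0938] yaw 169.9 tilt [-0.0004  0.0004] j [ 0.04  0.73  0.44  1.53 -0.35  0.96  1.98]
wz 0.06 shift [ 0.0009 -0.0008  0.0658]
wz -0.00 shift [ 0.0715  0.     -0.    ]
```

Request:
{"name": "drive_tool", "arguments": {
  "motion": [
    {"tx":0.001,"ty":-0.001,"tz":0.03,"wx":0,"wy":0,"wz":0,"fingers":0},
    {"tx":0,"ty":0,"tz":0.025,"wx":0,"wy":0,"wz":0,"fingers":0},
    {"tx":0,"ty":0,"tz":0.011,"wx":0,"wy":0,"wz":0,"fingers":0},
    {"tx":0,"ty":0,"tz":0,"wx":0,"wy":0,"wz":0,"fingers":0},
    {"tx":0.01,"ty":0,"tz":0,"wx":0,"wy":0,"wz":0,"fingers":0},
    {"tx":0.01,"ty":0,"tz":0,"wx":0,"wy":0,"wz":0,"fingers":0},
    {"tx":0.01,"ty":0,"tz":0,"wx":0,"wy":0,"wz":0,"fingers":0},
    {"tx":0.005,"ty":0,"tz":0,"wx":0,"wy":0,"wz":0,"fingers":0},
    {"tx":0.005,"ty":0,"tz":0,"wx":0,"wy":0,"wz":0,"fingers":0},
    {"tx":0.005,"ty":0,"tz":0,"wx":0,"wy":0,"wz":0,"fingers":0},
    {"tx":0.005,"ty":0,"tz":0,"wx":0,"wy":0,"wz":0,"fingers":0},
    {"tx":0.005,"ty":0,"tz":0,"wx":0,"wy":0,"wz":0,"fingers":0},
    {"tx":0.005,"ty":0,"tz":0,"wx":0,"wy":0,"wz":0,"fingers":0},
    {"tx":0.005,"ty":0,"tz":0,"wx":0,"wy":0,"wz":0,"fingers":0},
    {"tx":0.004,"ty":0,"tz":0,"wx":0,"wy":0,"wz":0,"fingers":0},
    {"tx":0.003,"ty":0,"tz":0,"wx":0,"wy":0,"wz":0,"fingers":0},
    {"tx":0,"ty":0,"tz":0,"wx":0,"wy":0,"wz":0,"fingers":0},
    {"tx":0,"ty":0,"tz":0,"wx":0,"wy":0,"wz":0,"fingers":0}
  ]
}}

```text
clock: 20.05
ee_pos: [0.5987, -0.2766, 0.0288]
ee_rot: [0.088, 0.996, -0.0, 0.002]
ft_force: [5.0, -1.0, 4.2]
opening: 0.0004
gripper_force: 2.5
```

```bash
python3 -c "
from h import *
s=readout.get_state();print(s['ft_force'],(s['ee_pos'][:2]-MO)@AX)"
```

```text
[ 4.99387243 -1.03823682  4.19428697] 0.07961560831595477
```

Request:
{"name": "drive_tool", "arguments": {
  "motion": [
    {"tx":0.0015,"ty":0,"tz":0,"wx":0,"wy":0,"wz":0,"fingers":0},
    {"tx":0,"ty":0,"tz":0,"wx":0,"wy":0,"wz":0,"fingers":0},
    {"tx":-0.01,"ty":0,"tz":0,"wx":0,"wy":0,"wz":0,"fingers":0},
    {"tx":-0.02,"ty":0,"tz":0,"wx":0,"wy":0,"wz":0,"fingers":0},
    {"tx":-0.025,"ty":0,"tz":0,"wx":0,"wy":0,"wz":0,"fingers":0},
    {"tx":0,"ty":0,"tz":-0.04,"wx":0,"wy":0,"wz":0,"fingers":0},
    {"tx":0,"ty":0,"tz":-0.04,"wx":0,"wy":0,"wz":0,"fingers":0.06},
    {"tx":0,"ty":0,"tz":-0.03,"wx":0,"wy":0,"wz":0,"fingers":0.06},
    {"tx":0.04,"ty":0,"tz":0,"wx":0,"wy":0,"wz":0,"fingers":0.06},
    {"tx":0.04,"ty":0,"tz":0,"wx":0,"wy":0,"wz":0,"fingers":0.06},
    {"tx":0.04,"ty":0,"tz":0,"wx":0,"wy":0,"wz":0,"fingers":0.06},
    {"tx":0.04,"ty":0,"tz":0,"wx":0,"wy":0,"wz":0,"fingers":0.06},
    {"tx":0.043,"ty":0,"tz":0,"wx":0,"wy":0,"wz":0,"fingers":0.06},
    {"tx":0,"ty":0,"tz":0,"wx":0,"wy":0,"wz":0,"fingers":0.06},
    {"tx":0,"ty":0,"tz":0,"wx":0,"wy":0,"wz":0,"fingers":0.06},
    {"tx":0,"ty":0,"tz":0,"wx":0,"wy":0,"wz":0,"fingers":0.06},
    {"tx":0,"ty":0,"tz":0,"wx":0,"wy":0,"wz":0,"fingers":0.06}
  ]
}}

```text
clock: 21.75
ee_pos: [0.4507, -0.2502, 0.1376]
ee_rot: [0.088, 0.996, -0.0, -0.0]
ft_force: [-0.6, -0.5, 0.3]
opening: 0.06
gripper_force: 0.0
```

```bash
cat >> h.py <<'E'
def sample_out():
    "extent of the sample lying out of the gate, magazine frame, from wrist depth"
    p,d,m=grab('wrist'); T=np.array([[AX[0],AX[1]],[-AX[1],AX[0]]])
    P=np.array([wworld(m,d,u,v) for u in range(220,350) for v in range(150,250) if d[v,u]>0])
    q=(P[:,:2]-MO)@T.T; k=(P[:,2]>.024)&(P[:,2]<.034)&(q[:,0]<-.057)&(q[:,0]>-.12)&(abs(q[:,1])<.04)
    if k.sum()>5: print('sample',k.sum(),np.percentile(q[k],[1,99],axis=0).round(4),P[k,2].mean())
E
python3 -c "
from h import *
plan(mag(-.07,.0)); sample_out()"
```

```text
t 21.75 at [ 0.4507 -0.2502  0.1376] yaw 169.88 tilt [-0.0002 -0.0004] j [-0.03  0.35  0.51  2.04 -0.23  0.8   2.01]
wz 0.04 shift [-0.0007  0.0011  0.1376]
sample 1695 [[-0.0819 -0.0236]
 [-0.0574  0.0251]] 0.027830626311598366
```

Request:
{"name": "drive_tool", "arguments": {
  "motion": [
    {"tx":-0.001,"ty":0.001,"tz":0.035,"wx":0,"wy":0,"wz":0,"fingers":0.06},
    {"tx":0,"ty":0,"tz":0.035,"wx":0,"wy":0,"wz":0,"fingers":0.06},
    {"tx":0,"ty":0,"tz":0.03,"wx":0,"wy":0,"wz":0,"fingers":0.06},
    {"tx":0,"ty":0,"tz":0.02,"wx":0,"wy":0,"wz":0,"fingers":0.06},
    {"tx":0,"ty":0,"tz":0.0165,"wx":0,"wy":0,"wz":0,"fingers":0.06},
    {"tx":0,"ty":0,"tz":0,"wx":0,"wy":0,"wz":0,"fingers":0.06},
    {"tx":0,"ty":0,"tz":0,"wx":0,"wy":0,"wz":0,"fingers":0.06},
    {"tx":0,"ty":0,"tz":0,"wx":0,"wy":0,"wz":0,"fingers":0.04},
    {"tx":0,"ty":0,"tz":0,"wx":0,"wy":0,"wz":0,"fingers":0.04},
    {"tx":0,"ty":0,"tz":0,"wx":0,"wy":0,"wz":0,"fingers":0.04},
    {"tx":0,"ty":0,"tz":0,"wx":0,"wy":0,"wz":0,"fingers":0.04}
  ]
}}

```text
clock: 22.9
ee_pos: [0.4517, -0.2497, 0.0022]
ee_rot: [0.089, 0.996, -0.0, 0.001]
ft_force: [-1.2, -0.7, 6.5]
opening: 0.0487
gripper_force: 52.4
```

```bash
python3 -c "
from h import *
s=readout.get_state();print(s['opening'],s['gripper_force'],(s['ee_pos'][:2]-MO)@AX)
plan(mag(-.145,0))"
```

```text
0.04874671640630971 52.42243945598602 -0.06987323987875228
t 22.9 at [ 0.4517 -0.2497  0.0022] yaw 169.83 tilt [ 0.0019 -0.0005] j [ 0.09  0.58  0.37  2.11 -0.4   0.52  2.15]
wz -0.01 shift [0.0751 0.0004 0.0022]
```

Request:
{"name": "drive_tool", "arguments": {
  "motion": [
    {"tx":0.008,"ty":0,"tz":0,"wx":0,"wy":0,"wz":0,"fingers":0.04},
    {"tx":0.012,"ty":0,"tz":0,"wx":0,"wy":0,"wz":0,"fingers":0.04},
    {"tx":0.014,"ty":0,"tz":0,"wx":0,"wy":0,"wz":0,"fingers":0.04},
    {"tx":0.014,"ty":0,"tz":0,"wx":0,"wy":0,"wz":0,"fingers":0.04},
    {"tx":0.014,"ty":0,"tz":0,"wx":0,"wy":0,"wz":0,"fingers":0.04},
    {"tx":0.014,"ty":0,"tz":0,"wx":0,"wy":0,"wz":0,"fingers":0.04},
    {"tx":0,"ty":0,"tz":0,"wx":0,"wy":0,"wz":0,"fingers":0.04},
    {"tx":0,"ty":0,"tz":-0.02,"wx":0,"wy":0,"wz":0,"fingers":0.04},
    {"tx":0,"ty":0,"tz":-0.03,"wx":0,"wy":0,"wz":0,"fingers":0.04},
    {"tx":0,"ty":0,"tz":-0.03,"wx":0,"wy":0,"wz":0,"fingers":0.04},
    {"tx":0,"ty":0,"tz":0,"wx":0,"wy":0,"wz":0,"fingers":0.04},
    {"tx":0,"ty":0,"tz":0,"wx":0,"wy":0,"wz":0,"fingers":0.04},
    {"tx":0,"ty":0,"tz":0,"wx":0,"wy":0,"wz":0,"fingers":0.04}
  ]
}}

```text
clock: 24.2
ee_pos: [0.3747, -0.2351, 0.08]
ee_rot: [0.088, 0.996, 0.0, -0.002]
ft_force: [-0.1, 0.2, -1.1]
opening: 0.0489
gripper_force: 51.9
```

```bash
cat >> h.py <<'E'
def held():
    "pose of the held sample's visible top in tool frame (mm): front edge x, y-extent, tilt"
    s=readout.get_state(); p,d,m=grab('wrist'); a,X=yaw(s['ee_rot'])
    P=np.array([wworld(m,d,u,v) for u in range(225,338,2) for v in range(235,345,2) if d[v,u]>0])-s['ee_pos']
    q=P@X; k=(abs(q[:,2]+.027)<.012)&(q[:,0]<.03)&(abs(q[:,1])<.027)
    A=np.c_[q[k][:,:2],np.ones(k.sum())]; c=np.linalg.lstsq(A,q[k][:,2],rcond=None)[0]
    print('held n',k.sum(),'front x',np.percentile(q[k][:,0],99).round(4),'slope x,y',c.round(3),s['opening'],s['gripper_force'])
E
python3 -c "
from h import *
held()
plan(*place(2,.0313,-.004))"
```

```text
held n 2448 front x 0.0122 slope x,y [ 0.051 -0.001 -0.025] 0.04894219909247684 51.943479180336
t 24.25 at [ 0.3747 -0.2352  0.0799] yaw 169.84 tilt [-0.0031  0.0012] j [ 0.01  0.34  0.49  2.24 -0.28  0.62  2.1 ]
wz 78.49 shift [0.315  0.2247 0.0099]
wz -0.00 shift [0.    0.    0.074]
```

Request:
{"name": "drive_tool", "arguments": {
  "motion": [
    {"tx":0,"ty":0,"tz":0,"wx":0,"wy":0,"wz":7.849,"fingers":0.04},
    {"tx":0,"ty":0,"tz":0,"wx":0,"wy":0,"wz":7.849,"fingers":0.04},
    {"tx":0,"ty":0,"tz":0,"wx":0,"wy":0,"wz":7.849,"fingers":0.04},
    {"tx":0,"ty":0,"tz":0,"wx":0,"wy":0,"wz":7.849,"fingers":0.04},
    {"tx":0,"ty":0,"tz":0,"wx":0,"wy":0,"wz":7.849,"fingers":0.04},
    {"tx":0,"ty":0,"tz":0,"wx":0,"wy":0,"wz":7.849,"fingers":0.04},
    {"tx":0,"ty":0,"tz":0,"wx":0,"wy":0,"wz":7.849,"fingers":0.04},
    {"tx":0,"ty":0,"tz":0,"wx":0,"wy":0,"wz":7.849,"fingers":0.04},
    {"tx":0,"ty":0,"tz":0,"wx":0,"wy":0,"wz":7.849,"fingers":0.04},
    {"tx":0,"ty":0,"tz":0,"wx":0,"wy":0,"wz":7.849,"fingers":0.04},
    {"tx":0.035,"ty":0.025,"tz":0,"wx":0,"wy":0,"wz":0,"fingers":0.04},
    {"tx":0.035,"ty":0.025,"tz":0,"wx":0,"wy":0,"wz":0,"fingers":0.04},
    {"tx":0.035,"ty":0.025,"tz":0,"wx":0,"wy":0,"wz":0,"fingers":0.04},
    {"tx":0.035,"ty":0.025,"tz":0,"wx":0,"wy":0,"wz":0,"fingers":0.04},
    {"tx":0.035,"ty":0.025,"tz":0,"wx":0,"wy":0,"wz":0,"fingers":0.04},
    {"tx":0.035,"ty":0.025,"tz":0,"wx":0,"wy":0,"wz":0,"fingers":0.04},
    {"tx":0.035,"ty":0.025,"tz":0,"wx":0,"wy":0,"wz":0,"fingers":0.04},
    {"tx":0.035,"ty":0.025,"tz":0,"wx":0,"wy":0,"wz":0,"fingers":0.04},
    {"tx":0.035,"ty":0.025,"tz":0,"wx":0,"wy":0,"wz":0,"fingers":0.04},
    {"tx":0,"ty":0,"tz":0,"wx":0,"wy":0,"wz":0,"fingers":0.04}
  ]
}}

```text
clock: 26.25
ee_pos: [0.5957, 0.0914, 0.0791]
ee_rot: [0.695, 0.719, 0.0, -0.001]
ft_force: [-0.5, -0.4, -0.4]
opening: 0.0492
gripper_force: 51.9
```

Request:
{"name": "drive_tool", "arguments": {
  "motion": [
    {"tx":0,"ty":0,"tz":0.02,"wx":0,"wy":0,"wz":0,"fingers":0.04},
    {"tx":0,"ty":0,"tz":0.02,"wx":0,"wy":0,"wz":0,"fingers":0.04},
    {"tx":0,"ty":0,"tz":0,"wx":0,"wy":0,"wz":0,"fingers":0.04},
    {"tx":0,"ty":0,"tz":0,"wx":0,"wy":0,"wz":0,"fingers":0.04},
    {"tx":0,"ty":0,"tz":0,"wx":0,"wy":0,"wz":0,"fingers":0.04}
  ]
}}

```text
clock: 26.75
ee_pos: [0.5939, 0.0837, 0.0417]
ee_rot: [0.699, 0.715, 0.0, 0.0]
ft_force: [0.3, -0.7, -0.9]
opening: 0.0488
gripper_force: 51.9
```

```bash
python3 -c "
from h import *
held()
plan(*place(2,.0313,-.004)[1:])"
```

```text
held n 2447 front x 0.0131 slope x,y [ 0.051 -0.002 -0.025] 0.048768900766631804 51.94649577140808
t 26.8 at [0.5941 0.0839 0.0419] yaw 91.31 tilt [0.001  0.0001] j [-0.79  0.72  0.77  1.91 -0.69  0.8   0.39]
wz -0.04 shift [ 0.0011 -0.0022  0.0459]
```

Request:
{"name": "drive_tool", "arguments": {
  "motion": [
    {"tx":0.001,"ty":-0.001,"tz":0.015,"wx":0,"wy":0,"wz":0,"fingers":0.04},
    {"tx":0,"ty":0,"tz":0.015,"wx":0,"wy":0,"wz":0,"fingers":0.04},
    {"tx":0,"ty":0,"tz":0.01,"wx":0,"wy":0,"wz":0,"fingers":0.04},
    {"tx":0,"ty":0,"tz":0.005,"wx":0,"wy":0,"wz":0,"fingers":0.04},
    {"tx":0,"ty":0,"tz":0,"wx":0,"wy":0,"wz":0,"fingers":0.04},
    {"tx":0,"ty":0,"tz":0,"wx":0,"wy":0,"wz":0,"fingers":0.04},
    {"tx":0,"ty":0,"tz":0,"wx":0,"wy":0,"wz":0,"fingers":0.058},
    {"tx":0,"ty":0,"tz":0,"wx":0,"wy":0,"wz":0,"fingers":0.058},
    {"tx":0,"ty":0,"tz":0,"wx":0,"wy":0,"wz":0,"fingers":0.058},
    {"tx":0,"ty":0,"tz":0,"wx":0,"wy":0,"wz":0,"fingers":0.058},
    {"tx":0,"ty":0,"tz":-0.02,"wx":0,"wy":0,"wz":0,"fingers":0.058},
    {"tx":0,"ty":0,"tz":-0.04,"wx":0,"wy":0,"wz":0,"fingers":0.058},
    {"tx":0,"ty":0,"tz":-0.05,"wx":0,"wy":0,"wz":0,"fingers":0.058},
    {"tx":0,"ty":0,"tz":-0.03,"wx":0,"wy":0,"wz":0,"fingers":0.058},
    {"tx":0,"ty":0,"tz":0,"wx":0,"wy":0,"wz":0,"fingers":0.02},
    {"tx":0,"ty":0,"tz":0,"wx":0,"wy":0,"wz":0,"fingers":0},
    {"tx":0,"ty":0,"tz":0,"wx":0,"wy":0,"wz":0,"fingers":0}
  ]
}}

```text
clock: 28.5
ee_pos: [0.5916, 0.0855, 0.135]
ee_rot: [0.699, 0.715, -0.001, -0.001]
ft_force: [0.8, 0.0, -1.1]
opening: 0.0148
gripper_force: 0.0
```

```bash
cat >> h.py <<'E'
def tray():
    p,d,m=grab('wrist')
    P=np.array([wworld(m,d,u,v) for u in range(0,560,2) for v in range(60,290,2) if d[v,u]>0]); q=(P[:,:2]-TC)@np.array([TX,TY]).T
    for i in range(4):
        k=(abs(q[:,0]-.076*(i-1.5))<.034)&(abs(q[:,1])<.053)&(P[:,2]>.013)&(P[:,2]<.025)
        if k.sum()>20:
            r=cv2.minAreaRect((q[k]*1000).astype(np.float32)); print(i,k.sum(),'dx %.1f'%(r[0][0]-76*(i-1.5)),'y',(np.percentile(q[k][:,1],[1,99])*1000).round(1),np.round(r[1],1),round(r[2],1),'z',P[k,2].mean().round(4))
E
python3 -c "
from h import *
tray(); plan(mag(.150,.094),mag(.150,.028))"
```

```text
1 1184 dx 2.4 y [-42.1  45.8] [89.8 49.7] 86.6 z 0.0177
2 1158 dx 2.2 y [-43.   43.9] [49.9 88.9] 1.7 z 0.0178
3 1189 dx 1.0 y [-42.8  45.4] [89.2 50.3] 87.6 z 0.0178
t 28.55 at [0.5915 0.0854 0.1348] yaw 91.35 tilt [-0.0025 -0.0004] j [-0.88  0.61  0.89  1.87 -0.57  0.95  0.3 ]
wz -78.49 shift [-0.1413 -0.354   0.0408]
wz -0.00 shift [0.    0.    0.066]
```

Both placed samples lie flat and well within tolerance. Third cycle.

Request:
{"name": "drive_tool", "arguments": {
  "motion": [
    {"tx":0,"ty":0,"tz":0,"wx":0,"wy":0,"wz":-7.849,"fingers":0},
    {"tx":0,"ty":0,"tz":0,"wx":0,"wy":0,"wz":-7.849,"fingers":0},
    {"tx":0,"ty":0,"tz":0,"wx":0,"wy":0,"wz":-7.849,"fingers":0},
    {"tx":0,"ty":0,"tz":0,"wx":0,"wy":0,"wz":-7.849,"fingers":0},
    {"tx":0,"ty":0,"tz":0,"wx":0,"wy":0,"wz":-7.849,"fingers":0},
    {"tx":0,"ty":0,"tz":0,"wx":0,"wy":0,"wz":-7.849,"fingers":0},
    {"tx":0,"ty":0,"tz":0,"wx":0,"wy":0,"wz":-7.849,"fingers":0},
    {"tx":0,"ty":0,"tz":0,"wx":0,"wy":0,"wz":-7.849,"fingers":0},
    {"tx":0,"ty":0,"tz":0,"wx":0,"wy":0,"wz":-7.849,"fingers":0},
    {"tx":0,"ty":0,"tz":0,"wx":0,"wy":0,"wz":-7.849,"fingers":0},
    {"tx":-0.0157,"ty":-0.0393,"tz":0,"wx":0,"wy":0,"wz":0,"fingers":0},
    {"tx":-0.0157,"ty":-0.0393,"tz":0,"wx":0,"wy":0,"wz":0,"fingers":0},
    {"tx":-0.0157,"ty":-0.0393,"tz":0,"wx":0,"wy":0,"wz":0,"fingers":0},
    {"tx":-0.0157,"ty":-0.0393,"tz":0,"wx":0,"wy":0,"wz":0,"fingers":0},
    {"tx":-0.0157,"ty":-0.0393,"tz":0,"wx":0,"wy":0,"wz":0,"fingers":0},
    {"tx":-0.0157,"ty":-0.0393,"tz":0,"wx":0,"wy":0,"wz":0,"fingers":0},
    {"tx":-0.0157,"ty":-0.0393,"tz":0,"wx":0,"wy":0,"wz":0,"fingers":0},
    {"tx":-0.0157,"ty":-0.0393,"tz":0,"wx":0,"wy":0,"wz":0,"fingers":0},
    {"tx":-0.0157,"ty":-0.0393,"tz":0,"wx":0,"wy":0,"wz":0,"fingers":0},
    {"tx":0,"ty":0,"tz":0,"wx":0,"wy":0,"wz":0,"fingers":0}
  ]
}}

```text
clock: 30.55
ee_pos: [0.6666, -0.2965, 0.1348]
ee_rot: [0.093, 0.996, -0.002, -0.001]
ft_force: [-1.5, -0.5, 0.4]
opening: -0.0002
gripper_force: 0.0
```

Request:
{"name": "drive_tool", "arguments": {
  "motion": [
    {"tx":0,"ty":0,"tz":0.03,"wx":0,"wy":0,"wz":0,"fingers":0},
    {"tx":0,"ty":0,"tz":0.01,"wx":0,"wy":0,"wz":0,"fingers":0},
    {"tx":0,"ty":0,"tz":0,"wx":0,"wy":0,"wz":0,"fingers":0},
    {"tx":0,"ty":0,"tz":0,"wx":0,"wy":0,"wz":0,"fingers":0}
  ]
}}

```text
clock: 30.95
ee_pos: [0.6691, -0.2872, 0.096]
ee_rot: [0.088, 0.996, 0.0, -0.0]
ft_force: [-0.3, -0.6, -0.2]
opening: -0.0
gripper_force: 0.0
```

```bash
python3 -c "
from h import *
plan(mag(.150,.028),mag(.0785,.028))"
```

```text
t 30.95 at [ 0.6691 -0.2872  0.096 ] yaw 169.86 tilt [-0.0008  0.0004] j [ 0.    0.74  0.5   1.54 -0.4   0.97  2.02]
wz 0.02 shift [ 0.0008 -0.001   0.068 ]
wz -0.00 shift [ 0.0715  0.     -0.    ]
```

Request:
{"name": "drive_tool", "arguments": {
  "motion": [
    {"tx":0.001,"ty":-0.001,"tz":0.03,"wx":0,"wy":0,"wz":0,"fingers":0},
    {"tx":0,"ty":0,"tz":0.025,"wx":0,"wy":0,"wz":0,"fingers":0},
    {"tx":0,"ty":0,"tz":0.013,"wx":0,"wy":0,"wz":0,"fingers":0},
    {"tx":0,"ty":0,"tz":0,"wx":0,"wy":0,"wz":0,"fingers":0},
    {"tx":0.01,"ty":0,"tz":0,"wx":0,"wy":0,"wz":0,"fingers":0},
    {"tx":0.01,"ty":0,"tz":0,"wx":0,"wy":0,"wz":0,"fingers":0},
    {"tx":0.01,"ty":0,"tz":0,"wx":0,"wy":0,"wz":0,"fingers":0},
    {"tx":0.005,"ty":0,"tz":0,"wx":0,"wy":0,"wz":0,"fingers":0},
    {"tx":0.005,"ty":0,"tz":0,"wx":0,"wy":0,"wz":0,"fingers":0},
    {"tx":0.005,"ty":0,"tz":0,"wx":0,"wy":0,"wz":0,"fingers":0},
    {"tx":0.005,"ty":0,"tz":0,"wx":0,"wy":0,"wz":0,"fingers":0},
    {"tx":0.005,"ty":0,"tz":0,"wx":0,"wy":0,"wz":0,"fingers":0},
    {"tx":0.005,"ty":0,"tz":0,"wx":0,"wy":0,"wz":0,"fingers":0},
    {"tx":0.005,"ty":0,"tz":0,"wx":0,"wy":0,"wz":0,"fingers":0},
    {"tx":0.004,"ty":0,"tz":0,"wx":0,"wy":0,"wz":0,"fingers":0},
    {"tx":0.003,"ty":0,"tz":0,"wx":0,"wy":0,"wz":0,"fingers":0},
    {"tx":0.0015,"ty":0,"tz":0,"wx":0,"wy":0,"wz":0,"fingers":0},
    {"tx":0,"ty":0,"tz":0,"wx":0,"wy":0,"wz":0,"fingers":0},
    {"tx":0,"ty":0,"tz":0,"wx":0,"wy":0,"wz":0,"fingers":0}
  ]
}}

```text
clock: 32.85
ee_pos: [0.5978, -0.2757, 0.0284]
ee_rot: [0.088, 0.996, -0.0, 0.002]
ft_force: [9.0, -0.5, -0.1]
opening: -0.0002
gripper_force: 4.6
```

Request:
{"name": "drive_tool", "arguments": {
  "motion": [
    {"tx":-0.01,"ty":0,"tz":0,"wx":0,"wy":0,"wz":0,"fingers":0},
    {"tx":-0.02,"ty":0,"tz":0,"wx":0,"wy":0,"wz":0,"fingers":0},
    {"tx":-0.025,"ty":0,"tz":0,"wx":0,"wy":0,"wz":0,"fingers":0},
    {"tx":0,"ty":0,"tz":-0.04,"wx":0,"wy":0,"wz":0,"fingers":0},
    {"tx":0,"ty":0,"tz":-0.04,"wx":0,"wy":0,"wz":0,"fingers":0.06},
    {"tx":0,"ty":0,"tz":-0.03,"wx":0,"wy":0,"wz":0,"fingers":0.06},
    {"tx":0.04,"ty":0,"tz":0,"wx":0,"wy":0,"wz":0,"fingers":0.06},
    {"tx":0.04,"ty":0,"tz":0,"wx":0,"wy":0,"wz":0,"fingers":0.06},
    {"tx":0.04,"ty":0,"tz":0,"wx":0,"wy":0,"wz":0,"fingers":0.06},
    {"tx":0.04,"ty":0,"tz":0,"wx":0,"wy":0,"wz":0,"fingers":0.06},
    {"tx":0.043,"ty":0,"tz":0,"wx":0,"wy":0,"wz":0,"fingers":0.06},
    {"tx":0,"ty":0,"tz":0,"wx":0,"wy":0,"wz":0,"fingers":0.06},
    {"tx":0,"ty":0,"tz":0,"wx":0,"wy":0,"wz":0,"fingers":0.06},
    {"tx":0,"ty":0,"tz":0,"wx":0,"wy":0,"wz":0,"fingers":0.06},
    {"tx":0,"ty":0,"tz":0,"wx":0,"wy":0,"wz":0,"fingers":0.06}
  ]
}}

```text
clock: 34.35
ee_pos: [0.4508, -0.2497, 0.138]
ee_rot: [0.088, 0.996, -0.0, -0.0]
ft_force: [0.0, 0.4, 0.8]
opening: 0.0601
gripper_force: 0.0
```

```bash
python3 -c "
from h import *
plan(mag(-.07,.0)); sample_out()"
```

```text
t 34.35 at [ 0.4508 -0.2497  0.138 ] yaw 169.87 tilt [-0.0006 -0.0004] j [-0.09  0.36  0.59  2.05 -0.27  0.81  2.05]
wz 0.03 shift [-0.0007  0.0005  0.138 ]
sample 1705 [[-0.082  -0.0242]
 [-0.0574  0.0245]] 0.027821947429277
```

Request:
{"name": "drive_tool", "arguments": {
  "motion": [
    {"tx":-0.001,"ty":0.0005,"tz":0.035,"wx":0,"wy":0,"wz":0,"fingers":0.06},
    {"tx":0,"ty":0,"tz":0.035,"wx":0,"wy":0,"wz":0,"fingers":0.06},
    {"tx":0,"ty":0,"tz":0.03,"wx":0,"wy":0,"wz":0,"fingers":0.06},
    {"tx":0,"ty":0,"tz":0.02,"wx":0,"wy":0,"wz":0,"fingers":0.06},
    {"tx":0,"ty":0,"tz":0.017,"wx":0,"wy":0,"wz":0,"fingers":0.06},
    {"tx":0,"ty":0,"tz":0,"wx":0,"wy":0,"wz":0,"fingers":0.06},
    {"tx":0,"ty":0,"tz":0,"wx":0,"wy":0,"wz":0,"fingers":0.06},
    {"tx":0,"ty":0,"tz":0,"wx":0,"wy":0,"wz":0,"fingers":0.04},
    {"tx":0,"ty":0,"tz":0,"wx":0,"wy":0,"wz":0,"fingers":0.04},
    {"tx":0,"ty":0,"tz":0,"wx":0,"wy":0,"wz":0,"fingers":0.04},
    {"tx":0,"ty":0,"tz":0,"wx":0,"wy":0,"wz":0,"fingers":0.04}
  ]
}}

```text
clock: 35.5
ee_pos: [0.4519, -0.2496, 0.0022]
ee_rot: [0.089, 0.996, -0.0, 0.001]
ft_force: [-0.7, -0.0, 8.4]
opening: 0.0486
gripper_force: 52.4
```

Request:
{"name": "drive_tool", "arguments": {
  "motion": [
    {"tx":0.008,"ty":0,"tz":0,"wx":0,"wy":0,"wz":0,"fingers":0.04},
    {"tx":0.012,"ty":0,"tz":0,"wx":0,"wy":0,"wz":0,"fingers":0.04},
    {"tx":0.014,"ty":0,"tz":0,"wx":0,"wy":0,"wz":0,"fingers":0.04},
    {"tx":0.014,"ty":0,"tz":0,"wx":0,"wy":0,"wz":0,"fingers":0.04},
    {"tx":0.014,"ty":0,"tz":0,"wx":0,"wy":0,"wz":0,"fingers":0.04},
    {"tx":0.014,"ty":0,"tz":0,"wx":0,"wy":0,"wz":0,"fingers":0.04},
    {"tx":0,"ty":0,"tz":0,"wx":0,"wy":0,"wz":0,"fingers":0.04},
    {"tx":0,"ty":0,"tz":-0.02,"wx":0,"wy":0,"wz":0,"fingers":0.04},
    {"tx":0,"ty":0,"tz":-0.03,"wx":0,"wy":0,"wz":0,"fingers":0.04},
    {"tx":0,"ty":0,"tz":-0.03,"wx":0,"wy":0,"wz":0,"fingers":0.04},
    {"tx":0,"ty":0,"tz":0,"wx":0,"wy":0,"wz":0,"fingers":0.04},
    {"tx":0,"ty":0,"tz":0,"wx":0,"wy":0,"wz":0,"fingers":0.04},
    {"tx":0,"ty":0,"tz":0,"wx":0,"wy":0,"wz":0,"fingers":0.04}
  ]
}}

```text
clock: 36.8
ee_pos: [0.3751, -0.235, 0.0801]
ee_rot: [0.088, 0.996, 0.0, -0.001]
ft_force: [-0.4, 0.4, -1.3]
opening: 0.0485
gripper_force: 52.0
```

```bash
python3 -c "
from h import *
held()
plan(*place(0,.0313,-.004))"
```

```text
held n 2480 front x 0.0127 slope x,y [ 0.052 -0.002 -0.025] 0.04854428883114465 51.99848234653473
t 36.85 at [ 0.3751 -0.2351  0.08  ] yaw 169.84 tilt [-0.0029  0.0011] j [-0.05  0.36  0.57  2.24 -0.33  0.62  2.14]
wz 78.49 shift [0.3149 0.0723 0.01  ]
wz -0.00 shift [0.    0.    0.074]
```

Request:
{"name": "drive_tool", "arguments": {
  "motion": [
    {"tx":0,"ty":0,"tz":0,"wx":0,"wy":0,"wz":7.849,"fingers":0.04},
    {"tx":0,"ty":0,"tz":0,"wx":0,"wy":0,"wz":7.849,"fingers":0.04},
    {"tx":0,"ty":0,"tz":0,"wx":0,"wy":0,"wz":7.849,"fingers":0.04},
    {"tx":0,"ty":0,"tz":0,"wx":0,"wy":0,"wz":7.849,"fingers":0.04},
    {"tx":0,"ty":0,"tz":0,"wx":0,"wy":0,"wz":7.849,"fingers":0.04},
    {"tx":0,"ty":0,"tz":0,"wx":0,"wy":0,"wz":7.849,"fingers":0.04},
    {"tx":0,"ty":0,"tz":0,"wx":0,"wy":0,"wz":7.849,"fingers":0.04},
    {"tx":0,"ty":0,"tz":0,"wx":0,"wy":0,"wz":7.849,"fingers":0.04},
    {"tx":0,"ty":0,"tz":0,"wx":0,"wy":0,"wz":7.849,"fingers":0.04},
    {"tx":0,"ty":0,"tz":0,"wx":0,"wy":0,"wz":7.849,"fingers":0.04},
    {"tx":0.035,"ty":0.035,"tz":0,"wx":0,"wy":0,"wz":0,"fingers":0.04},
    {"tx":0.035,"ty":0.035,"tz":0,"wx":0,"wy":0,"wz":0,"fingers":0.04},
    {"tx":0.035,"ty":0.03,"tz":0,"wx":0,"wy":0,"wz":0,"fingers":0.04},
    {"tx":0.035,"ty":0,"tz":0,"wx":0,"wy":0,"wz":0,"fingers":0.04},
    {"tx":0.035,"ty":0,"tz":0,"wx":0,"wy":0,"wz":0,"fingers":0.04},
    {"tx":0.035,"ty":0,"tz":0,"wx":0,"wy":0,"wz":0,"fingers":0.04},
    {"tx":0.035,"ty":0,"tz":0,"wx":0,"wy":0,"wz":0,"fingers":0.04},
    {"tx":0.035,"ty":0,"tz":0,"wx":0,"wy":0,"wz":0,"fingers":0.04},
    {"tx":0.035,"ty":-0.0277,"tz":0,"wx":0,"wy":0,"wz":0,"fingers":0.04},
    {"tx":0,"ty":0,"tz":0,"wx":0,"wy":0,"wz":0,"fingers":0.04}
  ]
}}

```text
clock: 38.85
ee_pos: [0.4366, 0.0858, 0.0791]
ee_rot: [0.696, 0.719, -0.002, -0.002]
ft_force: [-0.6, -0.2, -0.8]
opening: 0.0489
gripper_force: 52.0
```

Request:
{"name": "drive_tool", "arguments": {
  "motion": [
    {"tx":0,"ty":0,"tz":0.02,"wx":0,"wy":0,"wz":0,"fingers":0.04},
    {"tx":0,"ty":0,"tz":0.02,"wx":0,"wy":0,"wz":0,"fingers":0.04},
    {"tx":0,"ty":0,"tz":0,"wx":0,"wy":0,"wz":0,"fingers":0.04},
    {"tx":0,"ty":0,"tz":0,"wx":0,"wy":0,"wz":0,"fingers":0.04},
    {"tx":0,"ty":0,"tz":0,"wx":0,"wy":0,"wz":0,"fingers":0.04}
  ]
}}

```text
clock: 39.35
ee_pos: [0.4415, 0.0803, 0.0416]
ee_rot: [0.699, 0.715, 0.0, 0.0]
ft_force: [-0.3, -0.1, -0.2]
opening: 0.0487
gripper_force: 52.0
```

```bash
python3 -c "
from h import *
held()
plan(*place(0,.0313,-.003)[1:])"
```

```text
held n 2470 front x 0.0135 slope x,y [ 0.05  -0.005 -0.025] 0.04874118752599285 51.95938467979431
t 39.4 at [0.4417 0.0805 0.0417] yaw 91.3 tilt [0.0007 0.0001] j [-1.01  0.57  0.88  2.26 -0.77  0.64  0.47]
wz -0.05 shift [ 0.001  -0.0018  0.0447]
```

Request:
{"name": "drive_tool", "arguments": {
  "motion": [
    {"tx":0.001,"ty":0,"tz":0.015,"wx":0,"wy":0,"wz":0,"fingers":0.04},
    {"tx":0,"ty":0,"tz":0.015,"wx":0,"wy":0,"wz":0,"fingers":0.04},
    {"tx":0,"ty":0,"tz":0.01,"wx":0,"wy":0,"wz":0,"fingers":0.04},
    {"tx":0,"ty":0,"tz":0.005,"wx":0,"wy":0,"wz":0,"fingers":0.04},
    {"tx":0,"ty":0,"tz":0,"wx":0,"wy":0,"wz":0,"fingers":0.04},
    {"tx":0,"ty":0,"tz":0,"wx":0,"wy":0,"wz":0,"fingers":0.04},
    {"tx":0,"ty":0,"tz":0,"wx":0,"wy":0,"wz":0,"fingers":0.058},
    {"tx":0,"ty":0,"tz":0,"wx":0,"wy":0,"wz":0,"fingers":0.058},
    {"tx":0,"ty":0,"tz":0,"wx":0,"wy":0,"wz":0,"fingers":0.058},
    {"tx":0,"ty":0,"tz":0,"wx":0,"wy":0,"wz":0,"fingers":0.058},
    {"tx":0,"ty":0,"tz":-0.02,"wx":0,"wy":0,"wz":0,"fingers":0.058},
    {"tx":0,"ty":0,"tz":-0.04,"wx":0,"wy":0,"wz":0,"fingers":0.058},
    {"tx":0,"ty":0,"tz":-0.05,"wx":0,"wy":0,"wz":0,"fingers":0.058},
    {"tx":0,"ty":0,"tz":-0.04,"wx":0,"wy":0,"wz":0,"fingers":0.058},
    {"tx":0,"ty":0.05,"tz":-0.02,"wx":0,"wy":0,"wz":0,"fingers":0.058},
    {"tx":0,"ty":0.05,"tz":-0.02,"wx":0,"wy":0,"wz":0,"fingers":0.058},
    {"tx":0,"ty":0.04,"tz":-0.02,"wx":0,"wy":0,"wz":0,"fingers":0.058},
    {"tx":0,"ty":0,"tz":0,"wx":0,"wy":0,"wz":0,"fingers":0.058},
    {"tx":0,"ty":0,"tz":0,"wx":0,"wy":0,"wz":0,"fingers":0.058},
    {"tx":0,"ty":0,"tz":0,"wx":0,"wy":0,"wz":0,"fingers":0.058}
  ]
}}

```text
clock: 41.4
ee_pos: [0.5725, 0.0846, 0.2025]
ee_rot: [0.699, 0.715, -0.001, -0.001]
ft_force: [-0.3, 0.8, 0.2]
opening: 0.0583
gripper_force: 0.0
```

```bash
python3 -c "
from h import *
tray(); plan()
p,d,m=grab('wrist','w10.png'); np.savez('w10.npz',p=p,d=d,**m)"
```

```text
0 766 dx 2.8 y [-43.5  44.1] [90.5 50.7] 88.8 z 0.0176
1 848 dx 2.9 y [-41.9  45.8] [89.6 48.3] 86.7 z 0.0177
2 879 dx 2.7 y [-44.1  43.8] [88.8 48.5] 89.8 z 0.0179
3 828 dx 0.4 y [-42.5  44.8] [91.  50.3] 87.6 z 0.0177
t 41.45 at [0.5724 0.0847 0.2025] yaw 91.3 tilt [-0.0022  0.0003] j [-1.02  0.55  1.08  1.86 -0.55  1.08  0.3 ]
```

View pics/w10.png

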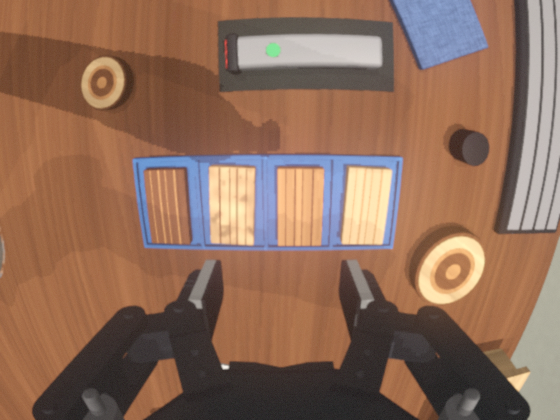

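All four bays hold a sample. The scanner lies on the mat, nose at (235,53) and tail at (382,52), pointing left towards the robot's −x. I'll measure it from depth.

```bash
python3 - <<'E'
from h import *
z=np.load('w10.npz');m={k:z[k] for k in('intrinsics','R','t')};d=z['d']
P=np.array([wworld(m,d,u,v) for u in range(200,410) for v in range(10,100) if d[v,u]>0])
for lo,hi in((.012,.04),(.022,.04)):
    k=(P[:,2]>lo)&(P[:,2]<hi); r=cv2.minAreaRect((P[k,:2]*1000).astype(np.float32)); print(k.sum(),r,cv2.boxPoints(r).round(1).tolist(),np.percentile(P[k,2],[50,95]))
print('nose',wray(m,230,53,.018),'tail',wray(m,382,52,.03))
c=[wray(m,u,v,.003)[:2] for u,v in[(219,20),(392,26),(393,90),(220,90)]]; print('mat',np.round(c,4),np.mean(c,0))
E
```

```text
5453 ((615.2896118164062, 227.06932067871094), (203.4074249267578, 62.56178283691406), 13.199789047241211) [[509.1000061035156, 234.3000030517578], [523.4000244140625, 173.39999389648438], [721.4000244140625, 219.8000030517578], [707.2000122070312, 280.70001220703125]] [0.03065704 0.03283179]
5236 ((593.7786254882812, 219.1871337890625), (158.09112548828125, 40.428672790527344), 2.006747007369995) [[514.0999755859375, 236.60000610351562], [515.5, 196.1999969482422], [673.5, 201.8000030517578], [672.0999755859375, 242.1999969482422]] [0.03071312 0.03286458]
nose [0.51872143 0.21757746 0.018     ] tail [0.67147944 0.22396187 0.03      ]
mat [[0.5034 0.2579]
 [0.691  0.2606]
 [0.6941 0.1873]
 [0.5061 0.1794]] [0.59864863 0.22129118]
```

```bash
python3 -c "
from h import *
plan((.592,.219,.15,182),(.592,.219,-.005,182))"
```

```text
t 41.5 at [0.5725 0.0849 0.2026] yaw 91.31 tilt [-0.002   0.0004] j [-1.02  0.55  1.08  1.86 -0.55  1.08  0.3 ]
wz -90.69 shift [-0.0242  0.1334  0.0526]
wz -0.00 shift [-0.     0.     0.155]
```

Request:
{"name": "drive_tool", "arguments": {
  "motion": [
    {"tx":0,"ty":0,"tz":0,"wx":0,"wy":0,"wz":-8.245,"fingers":0.06},
    {"tx":0,"ty":0,"tz":0,"wx":0,"wy":0,"wz":-8.245,"fingers":0.06},
    {"tx":0,"ty":0,"tz":0,"wx":0,"wy":0,"wz":-8.245,"fingers":0.06},
    {"tx":0,"ty":0,"tz":0,"wx":0,"wy":0,"wz":-8.245,"fingers":0.06},
    {"tx":0,"ty":0,"tz":0,"wx":0,"wy":0,"wz":-8.245,"fingers":0.06},
    {"tx":0,"ty":0,"tz":0,"wx":0,"wy":0,"wz":-8.245,"fingers":0.06},
    {"tx":0,"ty":0,"tz":0,"wx":0,"wy":0,"wz":-8.245,"fingers":0.06},
    {"tx":0,"ty":0,"tz":0,"wx":0,"wy":0,"wz":-8.245,"fingers":0.06},
    {"tx":0,"ty":0,"tz":0,"wx":0,"wy":0,"wz":-8.245,"fingers":0.06},
    {"tx":0,"ty":0,"tz":0,"wx":0,"wy":0,"wz":-8.245,"fingers":0.06},
    {"tx":0,"ty":0,"tz":0,"wx":0,"wy":0,"wz":-8.245,"fingers":0.06},
    {"tx":-0.006,"ty":0.0333,"tz":0.015,"wx":0,"wy":0,"wz":0,"fingers":0.06},
    {"tx":-0.006,"ty":0.0333,"tz":0.015,"wx":0,"wy":0,"wz":0,"fingers":0.06},
    {"tx":-0.006,"ty":0.0333,"tz":0.015,"wx":0,"wy":0,"wz":0,"fingers":0.06},
    {"tx":-0.006,"ty":0.0333,"tz":0.007,"wx":0,"wy":0,"wz":0,"fingers":0.06},
    {"tx":0,"ty":0,"tz":0,"wx":0,"wy":0,"wz":0,"fingers":0.06},
    {"tx":0,"ty":0,"tz":0,"wx":0,"wy":0,"wz":0,"fingers":0.06},
    {"tx":0,"ty":0,"tz":0,"wx":0,"wy":0,"wz":0,"fingers":0.06},
    {"tx":0,"ty":0,"tz":0,"wx":0,"wy":0,"wz":0,"fingers":0.06}
  ]
}}

```text
clock: 43.4
ee_pos: [0.5933, 0.2172, 0.1518]
ee_rot: [-0.017, 1.0, -0.0, 0.0]
ft_force: [-0.3, 0.2, -0.6]
opening: 0.06
gripper_force: 0.0
```

```bash
python3 -c "
from h import *
plan((.592,.219,-.005,182))
p,d,m=grab('wrist','w11.png'); np.savez('w11.npz',p=p,d=d,**m)"
```

```text
t 43.4 at [0.5933 0.2172 0.1518] yaw -178.1 tilt [ 0.0004 -0.0002] j [-0.88  0.54  0.6   1.76 -0.36  0.95  1.47]
wz -0.10 shift [0.0012 0.0018 0.1568]
```

View pics/w11.png

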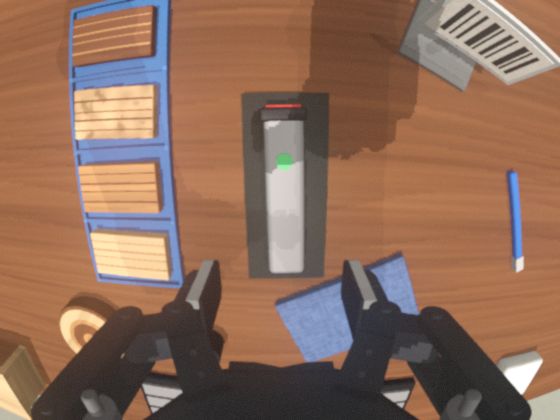

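The scanner lies straight under the tool: nose (283,107), tail (285,270). The label plate is at the upper right.

```bash
python3 - <<'E'
from h import *
z=np.load('w11.npz');m={k:z[k] for k in('intrinsics','R','t')};d=z['d']
P=np.array([wworld(m,d,u,v) for u in range(415,560) for v in range(0,95) if d[v,u]>0]); k=(P[:,2]>.065)&(P[:,2]<.125); Q=P[k]
for _ in range(3):
    c=Q.mean(0); n=np.linalg.svd(Q-c)[2][2]; n*=np.sign(n[2]); Q=Q[abs((Q-c)@n)<.003]
print(len(Q),'normal',n,'lean',np.arcsin(n[2]),'face yaw',np.degrees(np.arctan2(n[1],n[0])),'zrange',Q[:,2].min(),Q[:,2].max())
h=np.array([-n[1],n[0]])/np.hypot(*n[:2]); s=Q[:,:2]@h; print('width',np.percentile(s,[.5,99.5]),np.ptp(np.percentile(s,[.5,99.5])))
nn=n[:2]/np.hypot(*n[:2]); sm=np.percentile(s,[.5,99.5]).mean(); c=Q.mean(0); t=(n@c-n[2]*.09)/np.hypot(*n[:2])
lm=h*sm+nn*t; print('label mid',lm)
P=np.array([wworld(m,d,u,v) for u in range(235,335) for v in range(90,290) if d[v,u]>0]); k=(P[:,2]>.022)&(P[:,2]<.04); r=cv2.minAreaRect((P[k,:2]*1000).astype(np.float32)); print('scanner',r)
c=[wray(m,u,v,.003)[:2] for u,v in[(243,94),(328,94),(324,276),(249,278)]]; print('mat',np.mean(c,0))
# top view cross-check of label
p,d,m=grab('top'); P=np.array([wd(m,d,u,v) for u in range(95,155) for v in range(240,280) if d[v,u]>0]);k=(P[:,2]>.065)&(P[:,2]<.125);Q=P[k]
for _ in range(3):
    c=Q.mean(0); n=np.linalg.svd(Q-c)[2][2]; n*=np.sign(n[2]); Q=Q[abs((Q-c)@n)<.003]
print('top',len(Q),n,np.degrees(np.arctan2(n[1],n[0])),Q.mean(0))
E
```

```text
6107 normal [ 0.890369   -0.33670533  0.3063863 ] lean 0.3113944258553021 face yaw -20.71480347576872 zrange 0.06501402396442002 0.12245607023219882
width [0.4521407  0.55114983] 0.09900913361776137
label mid [0.4499392  0.36616599]
scanner ((593.2949829101562, 218.907958984375), (156.23052978515625, 39.944271087646484), 1.95755934715271)
mat [0.59851054 0.22235529]
top 79 [ 0.86745358 -0.40068224  0.29492039] -24.792511051648063 [0.43292598 0.32807164 0.08837557]
```

Request:
{"name": "drive_tool", "arguments": {
  "motion": [
    {"tx":0.001,"ty":0.0018,"tz":0.04,"wx":0,"wy":0,"wz":0,"fingers":0.06},
    {"tx":0,"ty":0,"tz":0.04,"wx":0,"wy":0,"wz":0,"fingers":0.06},
    {"tx":0,"ty":0,"tz":0.04,"wx":0,"wy":0,"wz":0,"fingers":0.06},
    {"tx":0,"ty":0,"tz":0.02,"wx":0,"wy":0,"wz":0,"fingers":0.06},
    {"tx":0,"ty":0,"tz":0.015,"wx":0,"wy":0,"wz":0,"fingers":0.06},
    {"tx":0,"ty":0,"tz":0,"wx":0,"wy":0,"wz":0,"fingers":0.06},
    {"tx":0,"ty":0,"tz":0,"wx":0,"wy":0,"wz":0,"fingers":0.06},
    {"tx":0,"ty":0,"tz":0,"wx":0,"wy":0,"wz":0,"fingers":0.02},
    {"tx":0,"ty":0,"tz":0,"wx":0,"wy":0,"wz":0,"fingers":0.02},
    {"tx":0,"ty":0,"tz":0,"wx":0,"wy":0,"wz":0,"fingers":0.02},
    {"tx":0,"ty":0,"tz":0,"wx":0,"wy":0,"wz":0,"fingers":0.02},
    {"tx":0,"ty":0,"tz":0,"wx":0,"wy":0,"wz":0,"fingers":0.02}
  ],
  "newtons": 60
}}

```text
clock: 44.7
ee_pos: [0.5934, 0.221, -0.0019]
ee_rot: [-0.018, 1.0, 0.001, 0.001]
ft_force: [-0.7, -0.5, 6.9]
opening: 0.0331
gripper_force: 61.5
```

```bash
python3 -c "
from h import *
s=readout.get_state();print(s['opening'],s['gripper_force'],s['ft_force'])
plan((.592,.219,.07,182))"
```

```text
0.033070902742207024 61.5046226978302 [-0.65757053 -0.46259017  6.92588587]
t 44.7 at [ 0.5934  0.221  -0.0019] yaw -177.96 tilt [0.0025 0.0013] j [-0.79  0.74  0.47  1.83 -0.5   0.69  1.57]
wz 0.04 shift [ 0.0015 -0.002  -0.0719]
```

Request:
{"name": "drive_tool", "arguments": {
  "motion": [
    {"tx":0,"ty":0,"tz":-0.02,"wx":0,"wy":0,"wz":0,"fingers":0.02},
    {"tx":0,"ty":0,"tz":-0.03,"wx":0,"wy":0,"wz":0,"fingers":0.02},
    {"tx":0,"ty":0,"tz":-0.022,"wx":0,"wy":0,"wz":0,"fingers":0.02},
    {"tx":0,"ty":0,"tz":0,"wx":0,"wy":0,"wz":0,"fingers":0.02},
    {"tx":0,"ty":0,"tz":0,"wx":0,"wy":0,"wz":0,"fingers":0.02},
    {"tx":0,"ty":0,"tz":0,"wx":0,"wy":0,"wz":0,"fingers":0.02}
  ]
}}

```text
clock: 45.3
ee_pos: [0.5911, 0.2206, 0.0672]
ee_rot: [-0.018, 1.0, -0.0, -0.001]
ft_force: [-0.4, -0.8, -2.1]
opening: 0.0328
gripper_force: 60.5
```

```bash
python3 -c "
from h import *
s=readout.get_state();print(s['opening'],s['gripper_force'],s['ft_force'])
plan((.5992,.3096,.070,159.3))
p,d,m=grab('wrist','w12.png');a,X=yaw(s['ee_rot'])
P=np.array([wworld(m,d,u,v) for u in range(266,302,2) for v in range(150,330,4) if d[v,u]>0])-s['ee_pos']; q=P@X
k=(abs(q[:,1])<.015)&(abs(q[:,2]+.03)<.02); q=q[k]; print(k.sum(),np.linalg.lstsq(np.c_[q[:,:2],np.ones(len(q))],q[:,2],rcond=None)[0],q.min(0),q.max(0))"
```

```text
0.032799072569467624 60.51703691482544 [-0.42066022 -0.7796097  -2.07402046]
t 45.3 at [0.5911 0.2206 0.0672] yaw -177.95 tilt [-0.0018 -0.0005] j [-0.84  0.64  0.54  1.81 -0.44  0.81  1.53]
wz 22.75 shift [ 0.0239  0.0861 -0.0028]
807 [-0.00517349  0.01844052 -0.03293173] [-0.01834931 -0.00720412 -0.03595287] [ 0.06325169  0.00864424 -0.03109261]
```

View pics/w12.png

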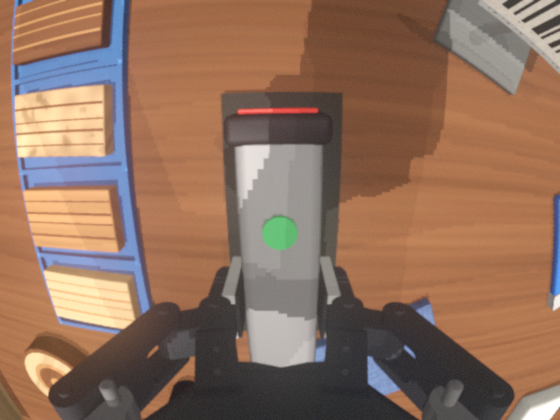

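The scanner is held level and straight. Turning and moving to 8 cm in front of the label.

Request:
{"name": "drive_tool", "arguments": {
  "motion": [
    {"tx":0,"ty":0,"tz":-0.0028,"wx":0,"wy":0,"wz":5.69,"fingers":0.02},
    {"tx":0,"ty":0,"tz":0,"wx":0,"wy":0,"wz":5.69,"fingers":0.02},
    {"tx":0,"ty":0,"tz":0,"wx":0,"wy":0,"wz":5.69,"fingers":0.02},
    {"tx":0,"ty":0,"tz":0,"wx":0,"wy":0,"wz":5.69,"fingers":0.02},
    {"tx":0.006,"ty":0.0215,"tz":0,"wx":0,"wy":0,"wz":0,"fingers":0.02},
    {"tx":0.006,"ty":0.0215,"tz":0,"wx":0,"wy":0,"wz":0,"fingers":0.02},
    {"tx":0.006,"ty":0.0215,"tz":0,"wx":0,"wy":0,"wz":0,"fingers":0.02},
    {"tx":0.006,"ty":0.0215,"tz":0,"wx":0,"wy":0,"wz":0,"fingers":0.02},
    {"tx":0,"ty":0,"tz":0,"wx":0,"wy":0,"wz":0,"fingers":0.02},
    {"tx":0,"ty":0,"tz":0,"wx":0,"wy":0,"wz":0,"fingers":0.02},
    {"tx":0,"ty":0,"tz":0,"wx":0,"wy":0,"wz":0,"fingers":0.02},
    {"tx":0,"ty":0,"tz":0,"wx":0,"wy":0,"wz":0,"fingers":0.02},
    {"tx":0,"ty":0,"tz":0,"wx":0,"wy":0,"wz":0,"fingers":0.02}
  ]
}}

```text
clock: 46.65
ee_pos: [0.6003, 0.3085, 0.0711]
ee_rot: [0.181, 0.984, -0.0, -0.0]
ft_force: [0.1, 0.2, -1.8]
opening: 0.0329
gripper_force: 60.5
```

```bash
python3 - <<'E'
from h import *
s=readout.get_state();print(s['opening'],s['gripper_force'],s['ft_force'],np.abs(s['dq']).max())
plan((.5992,.3096,.070,159.3))
p,d,m=grab('wrist','w13.png')
a,X=yaw(s['ee_rot'])
A=np.array([[*wworld(m,d,u,v),*p[v,u]] for u in range(120,440,2) for v in range(0,330,2) if d[v,u]>0]); P=A[:,:3]
Q=P[(P[:,2]>.065)&(P[:,2]<.123)&(np.hypot(P[:,0]-.45,P[:,1]-.366)<.062)]
for _ in range(3):
    c=Q.mean(0); n=np.linalg.svd(Q-c)[2][2]; n*=np.sign(n[2]); Q=Q[abs((Q-c)@n)<.003]
hh=np.hypot(*n[:2]); h=np.array([-n[1],n[0]])/hh; sp=np.percentile(Q[:,:2]@h,[.5,99.5]); lm=h*sp.mean()+n[:2]/hh*(n@c-n[2]*.09)/hh
print('label',lm,'width',np.ptp(sp),'yaw',np.degrees(np.arctan2(n[1],n[0])))
q=(P-s['ee_pos'])@X; k=(abs(q[:,1])<.025)&(abs(q[:,2]+.03)<.016)&(q[:,0]<.1)&(q[:,0]>.015); k2=q[k]
print('scanner top slope',np.linalg.lstsq(np.c_[k2[:,:2],np.ones(len(k2))],k2[:,2],rcond=None)[0],k2.min(0),k2.max(0))
for lo in(.02,.035,.05,.068): 
    e=k2[(k2[:,0]>lo)&(k2[:,0]<lo+.012)&(k2[:,2]<-.024)][:,1]; print(lo,np.percentile(e,[2,98]) if len(e) else '')
l=(np.array([*lm,.09])-s['ee_pos'])@X; print('label in tool',l)
E
```

```text
0.032910793745789556 60.47608137130737 [ 0.11302671  0.15150529 -1.76613493] 0.004517222737248189
t 46.65 at [0.6003 0.3085 0.0711] yaw 159.19 tilt [-0.0001 -0.0003] j [-1.    0.73  0.64  1.7  -0.54  0.89  1.08]
wz -0.11 shift [0.0014 0.0007 0.0011]<stdin>:9: RuntimeWarning: Mean of empty slice.
  ret = um.true_divide(
<stdin>:10: RuntimeWarning: invalid value encountered in divide
Traceback (most recent call last):
IndexError: index -1 is out of bounds for axis 0 with size 0
```

The label is outside this view, but the pose matches the target within 1.5 mm. Holding steady.

Request:
{"name": "drive_tool", "arguments": {
  "motion": [
    {"tx":0,"ty":0,"tz":0,"wx":0,"wy":0,"wz":0,"fingers":0.02},
    {"tx":0,"ty":0,"tz":0,"wx":0,"wy":0,"wz":0,"fingers":0.02},
    {"tx":0,"ty":0,"tz":0,"wx":0,"wy":0,"wz":0,"fingers":0.02},
    {"tx":0,"ty":0,"tz":0,"wx":0,"wy":0,"wz":0,"fingers":0.02},
    {"tx":0,"ty":0,"tz":0,"wx":0,"wy":0,"wz":0,"fingers":0.02},
    {"tx":0,"ty":0,"tz":0,"wx":0,"wy":0,"wz":0,"fingers":0.02},
    {"tx":0,"ty":0,"tz":0,"wx":0,"wy":0,"wz":0,"fingers":0.02},
    {"tx":0,"ty":0,"tz":0,"wx":0,"wy":0,"wz":0,"fingers":0.02},
    {"tx":0,"ty":0,"tz":0,"wx":0,"wy":0,"wz":0,"fingers":0.02},
    {"tx":0,"ty":0,"tz":0,"wx":0,"wy":0,"wz":0,"fingers":0.02},
    {"tx":0,"ty":0,"tz":0,"wx":0,"wy":0,"wz":0,"fingers":0.02},
    {"tx":0,"ty":0,"tz":0,"wx":0,"wy":0,"wz":0,"fingers":0.02},
    {"tx":0,"ty":0,"tz":0,"wx":0,"wy":0,"wz":0,"fingers":0.02},
    {"tx":0,"ty":0,"tz":0,"wx":0,"wy":0,"wz":0,"fingers":0.02},
    {"tx":0,"ty":0,"tz":0,"wx":0,"wy":0,"wz":0,"fingers":0.02},
    {"tx":0,"ty":0,"tz":0,"wx":0,"wy":0,"wz":0,"fingers":0.02},
    {"tx":0,"ty":0,"tz":0,"wx":0,"wy":0,"wz":0,"fingers":0.02},
    {"tx":0,"ty":0,"tz":0,"wx":0,"wy":0,"wz":0,"fingers":0.02},
    {"tx":0,"ty":0,"tz":0,"wx":0,"wy":0,"wz":0,"fingers":0.02},
    {"tx":0,"ty":0,"tz":0,"wx":0,"wy":0,"wz":0,"fingers":0.02}
  ]
}}

```text
clock: 48.7
ee_pos: [0.6002, 0.3096, 0.0711]
ee_rot: [0.18, 0.984, 0.0, -0.0]
ft_force: [-0.4, -0.4, -1.7]
opening: 0.0329
gripper_force: 60.5
```

```bash
python3 - <<'E'
from h import *
s=readout.get_state();print(s['opening'],s['gripper_force'])
plan((.598,.221,.065,182))
a,X=yaw(s['ee_rot']); print(a)
p,d,m=grab('wrist','w14.png'); cv2.imwrite('pics/w14.png',p[:,:,::-1])
P=np.array([wworld(m,d,u,v) for u in range(220,340,2) for v in range(80,330,3) if d[v,u]>0]); q=(P-s['ee_pos'])@X
k=q[(abs(q[:,1])<.015)&(abs(q[:,2]+.03)<.02)&(q[:,0]<.1)&(q[:,0]>.0)]
print('slope',np.linalg.lstsq(np.c_[k[:,:2],np.ones(len(k))],k[:,2],rcond=None)[0],k.min(0),k.max(0))
for lo in(.02,.035,.06,.07):
    e=q[(q[:,0]>lo)&(q[:,0]<lo+.01)&(abs(q[:,2]+.03)<.016)][:,1]; print(lo,np.percentile(e,[2,98]) if len(e) else '')
E
```

```text
0.03288196527549273 60.473670959472656
t 48.7 at [0.6002 0.3096 0.0711] yaw 159.27 tilt [-0.  0.] j [-1.    0.73  0.64  1.7  -0.54  0.89  1.08]
wz -22.73 shift [ 0.0053 -0.0884  0.0061]
159.27028286771778
slope [-0.00861947  0.00367381 -0.03264144] [ 3.32141570e-05 -1.49848043e-02 -3.67641435e-02] [ 0.07868473  0.0149983  -0.01191682]
0.02 [-0.01598774  0.01628696]
0.035 [-0.01608515  0.0155785 ]
0.06 [-0.01858251  0.0165612 ]
0.07 [-0.01945394  0.0177756 ]
```

View pics/w14.png

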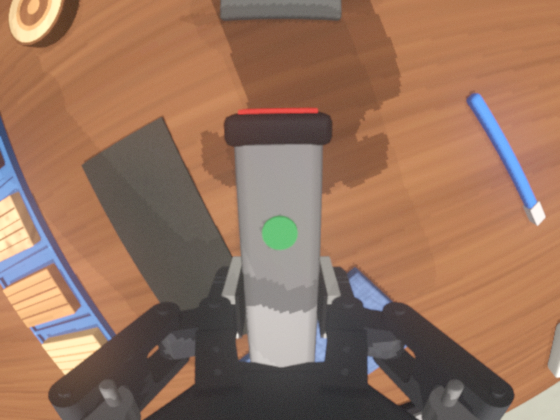

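The scanner sits squarely on the stand's centre line: nose u≈278, stand base 222–340. It was held for over 2 s. Returning it to the mat.

Request:
{"name": "drive_tool", "arguments": {
  "motion": [
    {"tx":0,"ty":0,"tz":0,"wx":0,"wy":0,"wz":0,"fingers":0.02},
    {"tx":-0.01,"ty":0,"tz":0,"wx":0,"wy":0,"wz":0,"fingers":0.02},
    {"tx":0.003,"ty":-0.022,"tz":0,"wx":0,"wy":0,"wz":0,"fingers":0.02},
    {"tx":0.003,"ty":-0.022,"tz":0,"wx":0,"wy":0,"wz":0,"fingers":0.02},
    {"tx":0.003,"ty":-0.022,"tz":0,"wx":0,"wy":0,"wz":0,"fingers":0.02},
    {"tx":0.003,"ty":-0.022,"tz":0,"wx":0,"wy":0,"wz":0,"fingers":0.02},
    {"tx":0,"ty":0,"tz":0,"wx":0,"wy":0,"wz":-5.68,"fingers":0.02},
    {"tx":0,"ty":0,"tz":0,"wx":0,"wy":0,"wz":-5.68,"fingers":0.02},
    {"tx":0,"ty":0,"tz":0,"wx":0,"wy":0,"wz":-5.68,"fingers":0.02},
    {"tx":0,"ty":0,"tz":0,"wx":0,"wy":0,"wz":-5.68,"fingers":0.02},
    {"tx":0,"ty":0,"tz":0.02,"wx":0,"wy":0,"wz":0,"fingers":0.02},
    {"tx":0,"ty":0,"tz":0.02,"wx":0,"wy":0,"wz":0,"fingers":0.02},
    {"tx":0,"ty":0,"tz":0.01,"wx":0,"wy":0,"wz":0,"fingers":0.02},
    {"tx":0,"ty":0,"tz":0,"wx":0,"wy":0,"wz":0,"fingers":0.02},
    {"tx":0,"ty":0,"tz":0,"wx":0,"wy":0,"wz":0,"fingers":0.02},
    {"tx":0,"ty":0,"tz":0,"wx":0,"wy":0,"wz":0,"fingers":0.02}
  ]
}}

```text
clock: 50.35
ee_pos: [0.5681, 0.2281, 0.0221]
ee_rot: [-0.017, 1.0, 0.0, 0.001]
ft_force: [-0.0, 0.3, -1.7]
opening: 0.0332
gripper_force: 60.5
```

```bash
python3 -c "
from h import *
s=readout.get_state();print(s['opening'],s['gripper_force'])
plan((.6,.221,-.001,182))"
```

```text
0.03317040568144942 60.50699830055237
t 50.35 at [0.5681 0.2281 0.0221] yaw -178.02 tilt [0.0015 0.0006] j [-0.85  0.68  0.5   1.88 -0.48  0.7   1.54]
wz -0.02 shift [-0.0317 -0.0082  0.0231]
```

Request:
{"name": "drive_tool", "arguments": {
  "motion": [
    {"tx":-0.016,"ty":-0.004,"tz":0,"wx":0,"wy":0,"wz":0,"fingers":0.02},
    {"tx":-0.016,"ty":-0.004,"tz":0,"wx":0,"wy":0,"wz":0,"fingers":0.02},
    {"tx":0,"ty":0,"tz":0,"wx":0,"wy":0,"wz":0,"fingers":0.02},
    {"tx":0,"ty":0,"tz":0.01,"wx":0,"wy":0,"wz":0,"fingers":0.02},
    {"tx":0,"ty":0,"tz":0.008,"wx":0,"wy":0,"wz":0,"fingers":0.02},
    {"tx":0,"ty":0,"tz":0.005,"wx":0,"wy":0,"wz":0,"fingers":0.02},
    {"tx":0,"ty":0,"tz":0,"wx":0,"wy":0,"wz":0,"fingers":0.02},
    {"tx":0,"ty":0,"tz":0,"wx":0,"wy":0,"wz":0,"fingers":0.02}
  ]
}}

```text
clock: 51.15
ee_pos: [0.5981, 0.2214, -0.0019]
ee_rot: [-0.018, 1.0, 0.0, -0.001]
ft_force: [-4.1, -1.5, 5.7]
opening: 0.0331
gripper_force: 61.4
```

Request:
{"name": "drive_tool", "arguments": {
  "motion": [
    {"tx":0,"ty":0,"tz":0,"wx":0,"wy":0,"wz":0,"fingers":0.06},
    {"tx":0,"ty":0,"tz":0,"wx":0,"wy":0,"wz":0,"fingers":0.06},
    {"tx":0,"ty":0,"tz":0,"wx":0,"wy":0,"wz":0,"fingers":0.06},
    {"tx":0,"ty":0,"tz":0,"wx":0,"wy":0,"wz":0,"fingers":0.06},
    {"tx":0,"ty":0,"tz":-0.02,"wx":0,"wy":0,"wz":0,"fingers":0.06},
    {"tx":0,"ty":0,"tz":-0.04,"wx":0,"wy":0,"wz":0,"fingers":0.06},
    {"tx":0,"ty":0,"tz":-0.04,"wx":0,"wy":0,"wz":0,"fingers":0.06},
    {"tx":0,"ty":0,"tz":-0.04,"wx":0,"wy":0,"wz":0,"fingers":0.06},
    {"tx":0,"ty":0,"tz":-0.04,"wx":0,"wy":0,"wz":0,"fingers":0.06},
    {"tx":0,"ty":0,"tz":0,"wx":0,"wy":0,"wz":0,"fingers":0.06},
    {"tx":0,"ty":0,"tz":0,"wx":0,"wy":0,"wz":0,"fingers":0.06},
    {"tx":0,"ty":0,"tz":0,"wx":0,"wy":0,"wz":0,"fingers":0.06}
  ]
}}

```text
clock: 52.35
ee_pos: [0.5985, 0.2211, 0.1769]
ee_rot: [-0.017, 1.0, -0.0, -0.001]
ft_force: [0.3, -0.9, 0.2]
opening: 0.0601
gripper_force: 0.0
```

```bash
python3 - <<'E'
from h import *
plan(); tray()
p,d,m=grab('wrist')
P=np.array([wworld(m,d,u,v) for u in range(235,335) for v in range(60,300) if d[v,u]>0]); k=(P[:,2]>.022)&(P[:,2]<.04)&(abs(P[:,0]-.6)<.1)&(abs(P[:,1]-.22)<.03); r=cv2.minAreaRect((P[k,:2]*1000).astype(np.float32)); print('scanner',r,np.percentile(P[k,2],[50,98]))
E
```

```text
t 52.35 at [0.5985 0.2211 0.1769] yaw -177.99 tilt [-0.002  -0.0006] j [-0.89  0.52  0.62  1.72 -0.35  1.01  1.46]
1 905 dx 2.5 y [-42.3  45.7] [89.3 49.5] 86.7 z 0.0177
2 835 dx 2.0 y [-44.7  44.1] [90.7 50.3] 90.0 z 0.0178
3 716 dx 0.8 y [-43.5  44.6] [90.4 50.1] 88.3 z 0.0177
scanner ((583.9465942382812, 193.3386688232422), (152.1930694580078, 6.585247993469238), 0.3303024172782898) [0.02905253 0.03245659]
```

```bash
python3 - <<'E'
from h import *
p,d,m=grab('wrist','w15.png')
P=np.array([wworld(m,d,u,v) for u in range(150,400) for v in range(30,320) if d[v,u]>0]); k=(P[:,2]>.024)&(P[:,2]<.04)&(abs(P[:,0]-.6)<.13)&(P[:,1]>.12)&(P[:,1]<.3); r=cv2.minAreaRect((P[k,:2]*1000).astype(np.float32)); print('scanner',k.sum(),r,cv2.boxPoints(r).tolist(),np.percentile(P[k,2],[50,98]))
E
```

```text
scanner 5510 ((582.8818969726562, 173.87774658203125), (156.70278930664062, 39.96898651123047), 2.840886116027832) [[503.6363220214844, 189.9543914794922], [505.6172790527344, 150.03453063964844], [662.12744140625, 157.8011016845703], [660.146484375, 197.72096252441406]] [0.03019705 0.0332049 ]
```

```bash
python3 - <<'E'
from h import *
p,d,m=grab('top')
P=np.array([wd(m,d,u,v) for u in range(160,225) for v in range(150,260) if d[v,u]>0]); k=(P[:,2]>.02)&(P[:,2]<.045)&(P[:,0]<.72); print(k.sum(),P[k].min(0),P[k].max(0))
k=(P[:,2]>.045); print('arm pts',k.sum())
E
```

```text
678 [0.50384475 0.15063624 0.02011559] [0.65861719 0.19439564 0.03698445]
arm pts 530
```

The scanner was knocked about 5 cm aside after release, a disturbance the task warned of. It now sits at (0.583, 0.174), so I'll pick it up and put it back.

```bash
python3 -c "
from h import *
plan((.583,.174,.1,182.84),(.583,.174,-.001,182.84))"
```

```text
t 52.55 at [0.5988 0.2209 0.1768] yaw -178.01 tilt [-0.0019 -0.0011] j [-0.89  0.52  0.62  1.72 -0.35  1.01  1.46]
wz -0.85 shift [ 0.0181 -0.046   0.0768]
wz -0.00 shift [-0.     0.     0.101]
```

Request:
{"name": "drive_tool", "arguments": {
  "motion": [
    {"tx":0.009,"ty":-0.023,"tz":0.03,"wx":0,"wy":0,"wz":-0.85,"fingers":0.06},
    {"tx":0.009,"ty":-0.023,"tz":0.03,"wx":0,"wy":0,"wz":0,"fingers":0.06},
    {"tx":0,"ty":0,"tz":0.017,"wx":0,"wy":0,"wz":0,"fingers":0.06},
    {"tx":0,"ty":0,"tz":0,"wx":0,"wy":0,"wz":0,"fingers":0.06},
    {"tx":0,"ty":0,"tz":0.04,"wx":0,"wy":0,"wz":0,"fingers":0.06},
    {"tx":0,"ty":0,"tz":0.035,"wx":0,"wy":0,"wz":0,"fingers":0.06},
    {"tx":0,"ty":0,"tz":0.025,"wx":0,"wy":0,"wz":0,"fingers":0.06},
    {"tx":0,"ty":0,"tz":0,"wx":0,"wy":0,"wz":0,"fingers":0.06},
    {"tx":0,"ty":0,"tz":0,"wx":0,"wy":0,"wz":0,"fingers":0.02},
    {"tx":0,"ty":0,"tz":0,"wx":0,"wy":0,"wz":0,"fingers":0.02},
    {"tx":0,"ty":0,"tz":0,"wx":0,"wy":0,"wz":0,"fingers":0.02},
    {"tx":0,"ty":0,"tz":0,"wx":0,"wy":0,"wz":0,"fingers":0.02},
    {"tx":0,"ty":0,"tz":-0.01,"wx":0,"wy":0,"wz":0,"fingers":0.02},
    {"tx":0,"ty":0,"tz":-0.01,"wx":0,"wy":0,"wz":0,"fingers":0.02},
    {"tx":0,"ty":0,"tz":0,"wx":0,"wy":0,"wz":0,"fingers":0.02},
    {"tx":0,"ty":0,"tz":0,"wx":0,"wy":0,"wz":0,"fingers":0.02}
  ]
}}

```text
clock: 54.15
ee_pos: [0.5836, 0.1746, 0.0217]
ee_rot: [-0.025, 1.0, 0.0, 0.0]
ft_force: [0.1, 0.4, -1.4]
opening: 0.0333
gripper_force: 58.9
```

```bash
python3 -c "
from h import *
s=readout.get_state();print(s['opening'],s['gripper_force'],s['ft_force'])
plan((.598,.221,.02,182))"
```

```text
0.03331098751572326 58.89159081503749 [ 0.10362132  0.35925571 -1.38343055]
t 54.15 at [0.5836 0.1746 0.0217] yaw -177.14 tilt [0.0008 0.0005] j [-0.76  0.68  0.5   1.88 -0.48  0.7   1.65]
wz 0.86 shift [-0.016   0.0458  0.0017]
```

Request:
{"name": "drive_tool", "arguments": {
  "motion": [
    {"tx":-0.004,"ty":0.012,"tz":0,"wx":0,"wy":0,"wz":0.86,"fingers":0.02},
    {"tx":-0.004,"ty":0.012,"tz":0,"wx":0,"wy":0,"wz":0,"fingers":0.02},
    {"tx":-0.004,"ty":0.012,"tz":0,"wx":0,"wy":0,"wz":0,"fingers":0.02},
    {"tx":-0.004,"ty":0.01,"tz":0,"wx":0,"wy":0,"wz":0,"fingers":0.02},
    {"tx":0,"ty":0,"tz":0,"wx":0,"wy":0,"wz":0,"fingers":0.02},
    {"tx":0,"ty":0,"tz":0.01,"wx":0,"wy":0,"wz":0,"fingers":0.02},
    {"tx":0,"ty":0,"tz":0.008,"wx":0,"wy":0,"wz":0,"fingers":0.02},
    {"tx":0,"ty":0,"tz":0,"wx":0,"wy":0,"wz":0,"fingers":0.02},
    {"tx":0,"ty":0,"tz":0,"wx":0,"wy":0,"wz":0,"fingers":0.02},
    {"tx":0,"ty":0,"tz":0,"wx":0,"wy":0,"wz":0,"fingers":0.06},
    {"tx":0,"ty":0,"tz":0,"wx":0,"wy":0,"wz":0,"fingers":0.06},
    {"tx":0,"ty":0,"tz":0,"wx":0,"wy":0,"wz":0,"fingers":0.06},
    {"tx":0,"ty":0,"tz":-0.02,"wx":0,"wy":0,"wz":0,"fingers":0.06},
    {"tx":0,"ty":0,"tz":-0.04,"wx":0,"wy":0,"wz":0,"fingers":0.06},
    {"tx":0,"ty":0,"tz":-0.04,"wx":0,"wy":0,"wz":0,"fingers":0.06},
    {"tx":0,"ty":0,"tz":-0.04,"wx":0,"wy":0,"wz":0,"fingers":0.06},
    {"tx":0,"ty":0,"tz":-0.04,"wx":0,"wy":0,"wz":0,"fingers":0.06},
    {"tx":0,"ty":0,"tz":0,"wx":0,"wy":0,"wz":0,"fingers":0.06},
    {"tx":0,"ty":0,"tz":0,"wx":0,"wy":0,"wz":0,"fingers":0.06},
    {"tx":0,"ty":0,"tz":0,"wx":0,"wy":0,"wz":0,"fingers":0.06}
  ]
}}

```text
clock: 56.15
ee_pos: [0.5966, 0.2208, 0.1819]
ee_rot: [-0.017, 1.0, -0.0, -0.001]
ft_force: [0.9, -1.0, -0.3]
opening: 0.0602
gripper_force: 0.0
```

Request:
{"name": "drive_tool", "arguments": {
  "motion": [
    {"tx":0,"ty":0,"tz":0,"wx":0,"wy":0,"wz":0,"fingers":0.06},
    {"tx":0,"ty":0,"tz":0,"wx":0,"wy":0,"wz":0,"fingers":0.06},
    {"tx":0,"ty":0,"tz":0,"wx":0,"wy":0,"wz":0,"fingers":0.06},
    {"tx":0,"ty":0,"tz":0,"wx":0,"wy":0,"wz":0,"fingers":0.06},
    {"tx":0,"ty":0,"tz":0,"wx":0,"wy":0,"wz":0,"fingers":0.06},
    {"tx":0,"ty":0,"tz":0,"wx":0,"wy":0,"wz":0,"fingers":0.06},
    {"tx":0,"ty":0,"tz":0,"wx":0,"wy":0,"wz":0,"fingers":0.06},
    {"tx":0,"ty":0,"tz":0,"wx":0,"wy":0,"wz":0,"fingers":0.06},
    {"tx":0,"ty":0,"tz":0,"wx":0,"wy":0,"wz":0,"fingers":0.06},
    {"tx":0,"ty":0,"tz":0,"wx":0,"wy":0,"wz":0,"fingers":0.06}
  ]
}}

```text
clock: 57.15
ee_pos: [0.5976, 0.221, 0.1832]
ee_rot: [-0.017, 1.0, 0.0, 0.0]
ft_force: [0.3, 0.2, 0.2]
opening: 0.0602
gripper_force: 0.0
```

```bash
python3 - <<'E'
from h import *
plan(); tray()
p,d,m=grab('wrist','w16.png')
P=np.array([wworld(m,d,u,v) for u in range(150,400) for v in range(30,320) if d[v,u]>0]); k=(P[:,2]>.024)&(P[:,2]<.04)&(abs(P[:,0]-.6)<.13)&(P[:,1]>.12)&(P[:,1]<.3); r=cv2.minAreaRect((P[k,:2]*1000).astype(np.float32)); print('scanner',k.sum(),r,np.percentile(P[k,2],[50,98]))
P=np.array([wworld(m,d,u,v) for u in range(0,240,2) for v in range(0,200,2) if d[v,u]>0]); q=(P[:,:2]-TC)@np.array([TX,TY]).T; k=(abs(q[:,0]+.114)<.034)&(P[:,2]>.013)&(P[:,2]<.025); print('bay0 z',k.sum(),P[k,2].mean() if k.any() else '', q[k].min(0),q[k].max(0))
E
```

```text
t 57.15 at [0.5976 0.221  0.1832] yaw -178.02 tilt [0.     0.0001] j [-0.91  0.52  0.64  1.72 -0.35  1.02  1.46]
0 30 dx 26.9 y [-44.4  -6.6] [38.7  4.4] 82.2 z 0.017
1 888 dx 2.3 y [-42.7  46. ] [90.4 49.9] 86.8 z 0.0177
2 814 dx 1.5 y [-43.9  44. ] [90.8 49.3] 89.9 z 0.0177
3 700 dx 0.8 y [-43.2  45. ] [90.5 50.3] 88.4 z 0.0177
scanner 5345 ((595.693115234375, 219.14173889160156), (155.5220947265625, 39.769901275634766), 1.7361993789672852) [0.03080069 0.03338706]
bay0 z 853 0.017668757497786434 [-0.13665733 -0.04470774] [-0.08585981  0.04574397]
```

```bash
python3 -c "
from h import *
print(job.sign_off())"
```

```text
the job is handed in; nothing more can be done
None
```

I handed the job in at about 57 s on the robot clock: all four samples lie flat in their own bays, the scanner was held on the label for over 2 s, and it is back on the middle of its mat (knocked about 5 cm aside once after release, so I re-placed it); the sign-off returned no verdict.

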